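# Scrap the worn bearing and dry-build the hub stack on its spindle

### The arm

A 6-joint arm with a two-finger parallel gripper is mounted at the origin on a cart in front of the work surface, level with it; the furniture and walls round the work are solid. World frame = base frame: x ahead of the robot, y to its left, z up, the work surface at z = 0. Lengths are in mm, angles in rad, forces in N, time in s.
With the tool pointing down it reaches from about 300 to 775 mm from the base axis. Payload 14.6 kg.
Tool frame: the origin (TCP) lies midway between the tips of the shut fingers; the grasp point (between the pads) lies 19 mm behind it (manip.hold_point_z is the distance from the TCP to the grasp point, in mm); z points along the fingers, y is the direction in which the jaws open and shut (so a half turn about z gives the same grasp; the last joint's range is limited). The gripper opens to 94 mm and grips with 3 to 60 N. Pads are 16 mm wide; open, the fingers measure 119 mm over their backs; the gripper's body (75 mm by 177 mm) begins 78 mm behind the grasp point.
Start: joints at [1.17, 0.3, 1.521, -0, 1.321, -0.067], TCP at [180.197, 519.633, 205.446] pointing down, gripper open.
Joint ranges: [-3.03, 3.03], [-0.79, 2.21], [0.23, 2.52], [-1.04, 4.18], [0, 3.07], [-2.55, 2.55]. Speed limits (rad/s): [2.22, 2.22, 2.57, 3.14, 3.14, 3.14].

### API

Orientations are given as [roll, pitch, yaw] about the fixed x, y, z axes, in that order (R = Rz(yaw) Ry(pitch) Rx(roll)).
In Python, from cell import manip gives the robot as it stands.
- The arm moves only by the shell command python3 -m crank 'ROWS' [OPENING] [FORCE]. ROWS is JSON, a list of rows, each an object with "offset": the shift along the world's x, y, z in m, a list of three; "spin": the turn about the world's z in degrees. In form: [{"offset": [dx, dy, dz], "spin": spin}, ...]. A call has exactly 8 rows; each row is the pose to reach, as a shift and turn from the pose measured when the call began; what a row does not reach only later rows make up. A row lasts 1/12 s, in which the tool goes at most 41.7 mm and 7.16 degrees, less where a joint would pass 70% of its speed; a pose out of reach is approached as far as the arm can. A call with a gripper value outside its range is refused whole. OPENING is the opening, from 0 (shut) to 1 (fully open), set as the call begins (- or left out, the last holds). The fingers move at their own pace and stop on an object; FORCE is the grip in N (left out, the last holds). Time passes only in rows, so rows that repeat a pose let the fingers close, or fill a call up. It gives the time, the measured TCP pose, the force and the opening at its end, in the units of the state.
- manip.read_state(): the state, without advancing time (a new reading comes with each control period).
- manip.camera(name): name is "scene" or "top" or "wrist"; returns a dict with "pixels" (384x512x3 uint8, red, green, blue), "fx", "fy", "cx", "cy" (pixels), "k1" (the pictures are not rectified: a ray, as slopes to the right and down, at radius r is drawn at 1 + k1 r^2 times it, then the intrinsics apply), "extrinsics" (4x4, takes a point from world to camera coordinates); the wrist camera has in their place "hand_eye" (4x4, takes a point from camera to tool coordinates, whose origin is the TCP and whose axes are the flange's). Camera axes: x right, y down, z forward; pixel columns grow to the right and rows downward; lengths in mm; the calibration is good to about 2 mm. A picture is of the moment at which its call begins: read the wrist's pose just before it. There is no depth.
- manip.sign_off(): hands the job in, once; it reports no verdict.
Trained networks look in a picture, given as the dict that the camera call returned (one of the last four; its "shot" number tells which), for a name from the list of things; names that differ only in an ending like _2 or _b are one class to them, and where a whole thing is asked for, a point or a joint stands for the part that bears it (a point fixed in the world has none). Each returns a list of dicts, best first, with "conf" (0 to 1); they miss things now and then, are a little off and sometimes report something else, mostly with a low value. They report only what shows in the picture. A call takes as long as a camera call.
- manip.search_frame(picture, name): "location" ([x, y, z] in mm, in world coordinates, good to about 4 mm: the middle of the surface that is visible of it).
- manip.masks_of(picture, name): "mask" (384x512 bool, what is visible of it).
The state is a dict: "clock": time; "joints": joint angles; "qd": joint speeds; "effort": joint torques, N m; "eef_pos": TCP position; "eef_rot": TCP orientation; "wrist_force": force on the tool from outside, world axes, zero at the start; "moment": the same for the moment, N m; "finger_gap": finger opening in mm.
Only numpy, scipy, OpenCV 4.12 (cv2) and the standard library are available. Lean on these libraries where they do the work, as an engineer would, in place of code of your own. Each camera call takes 0.05 s, during which the arm holds its last target. There are 200 camera calls.

### The job

First put the worn, rust-brown bearing in the yellow scrap tray. Then dry-build the hub on the upright spindle of the grey assembly stand, from the bottom up: blue sleeve, good steel bearing with the black seal, brass collar, and last the red cap, open end down. Lower each part gently down the spindle rather than dropping it, seat it flat on the one below, let go, and leave the tin, the brake caliper and the pump gear where they are.

Things in the scene. Friction and masses are not known exactly. Their poses are not given: they have to be found in the camera images.
- stand_seat (a point): Spindle axis at the top of the grey assembly stand's base plate, 12 mm above the bench, z up. Stand fixed on the bench, its place differs: plate 90 x 90 x 12 mm; bright steel spindle, 14 mm diameter, rises 54 mm from it, its top 7 mm a cone down to 5 mm diameter. Seated, the undersides of sleeve, bearing, collar and cap are 0, 20, 34 and 44 mm above this point.
- scrap_tray: Yellow open scrap tray, fixed to the bench: 120 x 120 mm outside, 28 mm high, walls and floor 4 to 5 mm. Origin: centre of its underside, z up; its sides run along its x and y. Its place differs.
- sleeve: Blue tube (distance sleeve), 44 mm outside diameter, 20 mm high, standing on end, with a 20 mm through bore. First on the spindle. Round about its own z axis (up). Origin: centre of its underside.
- bearing: Good ball bearing: bright steel rings, black seal, 47 mm outside diameter, 14 mm high, 20 mm through bore, lying flat. Second on the spindle, either face up. Round about its own z axis (up). Origin: centre of its underside.
- collar: Plain brass ring, 40 mm outside diameter, 10 mm high, 20 mm through bore, lying flat. Third on the spindle. Round about its own z axis (up). Origin: centre of its underside.
- cap: Red ribbed plastic cap, 36 to 38 mm outside diameter, 26 mm high, closed top; a 20 mm bore 14 mm deep is open at its underside. Stands open end down. Last on the spindle; it hides the tip. Round about its own z axis (up). Origin: centre of its underside.
- worn_bearing: Worn ball bearing, rust-brown all over, same size as the good one: 47 mm outside diameter, 14 mm high, 20 mm bore, lying flat. Goes in the scrap tray. Round about its own z axis (up). Origin: centre of its underside.
- putty_tin: Bystander: small green tin, 49 mm diameter, 56 mm high, standing at the far left. Origin: centre of its underside. Leave alone.
- brake_caliper: Bystander: grey brake caliper half, 73 x 112 x 37 mm, lying at the far left. Origin: centre of its underside. Leave alone.
- pump_gear: Bystander: grey pump gear on its hub, 52 mm diameter, 42 mm high, standing at the back. Origin: centre of its underside. Leave alone.

How it is judged (in metres and radians):
On the way, in this order (a step that is already met when the one before it is completed fails the run):
1. the worn bearing lies in the scrap tray (x of worn_bearing in the frame of scrap_tray between -0.045 and 0.045 m and y of worn_bearing in the frame of scrap_tray between -0.045 and 0.045 m and z of worn_bearing in the frame of scrap_tray between -0.005 and 0.022 m and contact force between the fingers and worn_bearing below 0.1 N), for 0.2 s.
2. the blue sleeve is seated on the spindle and let go (horizontal distance between sleeve and stand_seat below 0.006 m and z of sleeve in the frame of stand_seat between -0.003 and 0.003 m and angle between sleeve's own z axis and vertical below 0.12 rad and contact force between the fingers and sleeve below 0.1 N), for 0.2 s.
3. the steel bearing is seated on the spindle and let go (horizontal distance between bearing and stand_seat below 0.006 m and z of bearing in the frame of stand_seat between 0.017 and 0.023 m and angle between bearing's own z axis and vertical below 0.12 rad and contact force between the fingers and bearing below 0.1 N), for 0.2 s.
4. the brass collar is seated on the spindle and let go (horizontal distance between collar and stand_seat below 0.006 m and z of collar in the frame of stand_seat between 0.031 and 0.037 m and angle between collar's own z axis and vertical below 0.12 rad and contact force between the fingers and collar below 0.1 N), for 0.2 s.
5. the red cap is seated on the spindle and let go (horizontal distance between cap and stand_seat below 0.006 m and z of cap in the frame of stand_seat between 0.041 and 0.047 m and angle between cap's own z axis and vertical below 0.12 rad and contact force between the fingers and cap below 0.1 N), for 0.2 s.
At the end, for the whole second after the job is handed in: Worn bearing in the tray (centre within 45 mm of its middle each way, under 22 mm up); sleeve, bearing, collar and cap stacked in that order on the spindle, each centred to 6 mm, within 3 mm of its seated height and 0.12 rad of level; all let go and at rest (x of worn_bearing in the frame of scrap_tray between -0.045 and 0.045 m and y of worn_bearing in the frame of scrap_tray between -0.045 and 0.045 m and z of worn_bearing in the frame of scrap_tray between -0.005 and 0.022 m and horizontal distance between each of sleeve, bearing, collar, cap and stand_seat below 0.006 m and z of sleeve in the frame of stand_seat between -0.003 and 0.003 m and angle between each of sleeve, bearing, collar, cap's own z axis and vertical below 0.12 rad and z of bearing in the frame of stand_seat between 0.017 and 0.023 m and z of collar in the frame of stand_seat between 0.031 and 0.037 m and z of cap in the frame of stand_seat between 0.041 and 0.047 m and linear speed of each of sleeve, bearing, collar, cap, worn_bearing below 0.02 m/s); the robot touches nothing.
It fails at once if the putty tin is shifted more than 30 mm (distance of putty_tin from where it was at the start of the episode above 0.03 m).
It fails at once if the brake caliper is shifted more than 30 mm (distance of brake_caliper from where it was at the start of the episode above 0.03 m).
It fails at once if the pump gear is shifted more than 30 mm (distance of pump_gear from where it was at the start of the episode above 0.03 m).
It fails at once if a part is dropped down the spindle (faster than 0.6 m/s there) ((horizontal distance between sleeve and stand_seat below 0.012 m and z of sleeve in the frame of stand_seat below 0.054 m and linear speed of sleeve above 0.6 m/s) or (horizontal distance between bearing and stand_seat below 0.012 m and z of bearing in the frame of stand_seat below 0.054 m and linear speed of bearing above 0.6 m/s) or (horizontal distance between collar and stand_seat below 0.012 m and z of collar in the frame of stand_seat below 0.054 m and linear speed of collar above 0.6 m/s) or (horizontal distance between cap and stand_seat below 0.012 m and z of cap in the frame of stand_seat below 0.054 m and linear speed of cap above 0.6 m/s)).
It also fails if it takes over 109 s, if anything falls off the work surface, if the arm or the gripper's body presses on something with over 40 N, if the wrist force passes 120 N, or if a joint passes its speed limit or range.

## Working session

There is one attempt and no reset: what is moved stays moved. The work goes in short steps, Python scripts to look and compute and a shell command to move; the robot and the scene stay as the last step left them, time stands still between calls to the robot, and variables do not carry over. Pictures are saved under pics/ and viewed, about 12 in all and at most 16, crops included, and the job is handed in when it is done.

```bash
mkdir -p pics; ls; cat > h.py <<'E'
import numpy as np, cv2
from cell import manip
def save(p,name,s=1): cv2.imwrite('pics/'+name,cv2.resize(p['pixels'][:,:,::-1],None,fx=s,fy=s))
E
python3 - <<'E'
from h import *
st=manip.read_state(); print(st['eef_pos'],st['eef_rot'],st['clock'],st['finger_gap'])
ims=[]
for c in ['scene','top']:
    p=manip.camera(c); ims.append(p['pixels'])
    print(c,p['fx'],p['fy'],p['cx'],p['cy'],p['k1'],p['extrinsics'].tolist() if hasattr(p['extrinsics'],'tolist') else p['extrinsics'])
    for n in ['stand_seat','scrap_tray','sleeve','bearing','collar','cap','worn_bearing','putty_tin','brake_caliper','pump_gear']:
        try: print(n,[(round(d['conf'],2),np.round(d['location']).tolist()) for d in manip.search_frame(p,n)[:3]])
        except Exception as e: print(n,e)
    save(p,c+'.png',1.5)
E
```

```text
pics
[180.09881449 519.39303994 204.87205258] [-3.14043363e+00 -6.33087481e-05  2.80780936e+00] 0.0 93.77310758319653
scene 404.6821908284364 404.6821908284364 256.89263100148554 192.58353365584864 -0.0016987710242502391 [[0.43053493036330154, -0.9023647297795825, -0.019431113886967707, -224.09351373034124], [-0.5668537838650589, -0.2535780004880109, -0.7838207610074942, 358.2342644155725], [0.7023649061954422, 0.34847681718921214, -0.6206830482836987, 789.0158590809709], [0.0, 0.0, 0.0, 1.0]]
stand_seat [(0.61, [523.0, 185.0, 11.0])]
scrap_tray [(0.67, [474.0, 381.0, 11.0])]
sleeve [(0.78, [409.0, 119.0, 16.0])]
bearing [(0.51, [429.0, -76.0, 12.0])]
collar []
cap [(0.7, [602.0, 299.0, 22.0])]
worn_bearing [(0.73, [689.0, 239.0, 10.0]), (0.63, [496.0, -354.0, 12.0])]
putty_tin [(0.73, [580.0, 421.0, 39.0])]
brake_caliper [(0.86, [670.0, 378.0, 24.0])]
pump_gear []
top 409.4185245331809 409.4185245331809 254.19620844829424 192.29418219868674 -0.10196890206169339 [[-0.02607752543859521, -0.9996546157183346, 0.0032575972783493497, 25.869901238160853], [-0.9985114996187011, 0.02589127230730767, -0.048004449247138044, 538.5632402236836], [0.04790352592671679, -0.0045045855899664275, -0.9988418097539025, 1350.5230339087043], [0.0, 0.0, 0.0, 1.0]]
stand_seat [(0.73, [538.0, 186.0, 12.0])]
scrap_tray [(0.57, [474.0, 380.0, 1.0])]
sleeve [(0.61, [412.0, 122.0, 22.0])]
bearing [(0.62, [436.0, -82.0, 15.0])]
collar [(0.59, [403.0, 205.0, 12.0])]
cap []
worn_bearing [(0.68, [608.0, 301.0, 27.0]), (0.44, [501.0, -353.0, 15.0])]
putty_tin [(0.62, [596.0, 425.0, 55.0])]
brake_caliper [(0.57, [689.0, 386.0, 32.0])]
pump_gear [(0.45, [694.0, 239.0, 14.0]), (0.39, [592.0, 423.0, 57.0])]
```

View pics/scene.png

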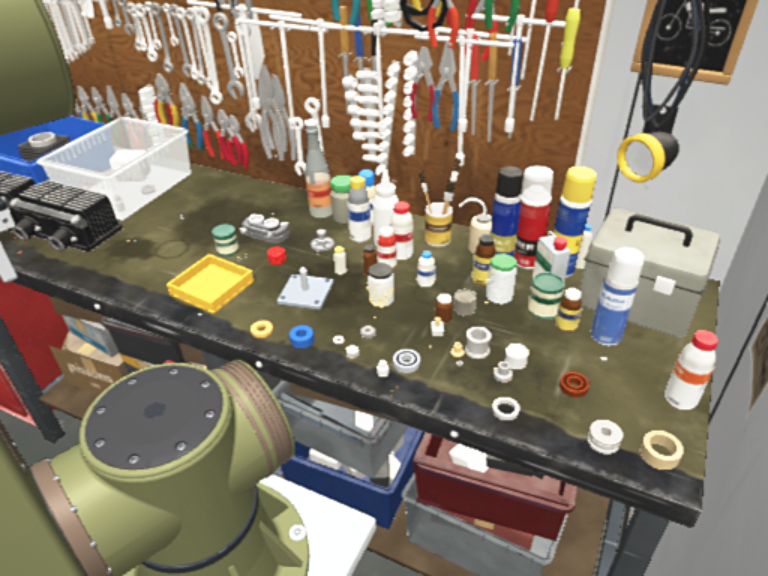

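View pics/top.png

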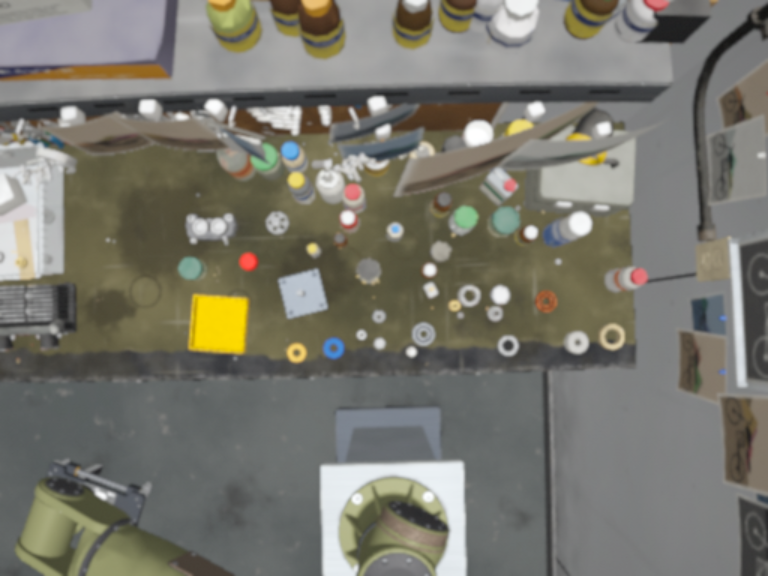

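The pictures show: worn bearing at px (575,383) in the scene view and (546,300) in the top view, good bearing at (406,360), sleeve at (301,336), collar at (262,328), cap at (276,255), stand at (306,290), and tray at (210,282). The networks' positions agree with this. I'll cross to the worn bearing, turning the jaws along x.

```bash
python3 -m crank '[{"offset":[0.012,-0.036,0.004],"spin":-7},{"offset":[0.025,-0.072,0.008],"spin":-14},{"offset":[0.038,-0.108,0.012],"spin":-21},{"offset":[0.05,-0.144,0.016],"spin":-28},{"offset":[0.063,-0.18,0.02],"spin":-35},{"offset":[0.076,-0.216,0.024],"spin":-42},{"offset":[0.09,-0.25,0.028],"spin":-49},{"offset":[0.102,-0.285,0.03],"spin":-56}]' 1
python3 -m crank '[{"offset":[0.012,-0.036,0.004],"spin":-6},{"offset":[0.025,-0.072,0.008],"spin":-12},{"offset":[0.038,-0.108,0.012],"spin":-15},{"offset":[0.05,-0.144,0.016],"spin":-15},{"offset":[0.063,-0.18,0.02],"spin":-15},{"offset":[0.076,-0.216,0.02],"spin":-15},{"offset":[0.09,-0.25,0.02],"spin":-15},{"offset":[0.102,-0.285,0.02],"spin":-15}]'
python3 -m crank '[{"offset":[0.012,-0.036,0],"spin":0},{"offset":[0.025,-0.072,0],"spin":0},{"offset":[0.038,-0.108,0],"spin":0},{"offset":[0.05,-0.144,0],"spin":0},{"offset":[0.055,-0.18,0],"spin":0},{"offset":[0.06,-0.216,0],"spin":0},{"offset":[0.06,-0.24,0],"spin":0},{"offset":[0.06,-0.24,0],"spin":0}]'
cat >> h.py <<'E'
from scipy.spatial.transform import Rotation as Rn
def cam(name):
    st=manip.read_state(); p=manip.camera(name)
    if name=='wrist':
        T=np.eye(4); T[:3,:3]=Rn.from_euler('xyz',st['eef_rot']).as_matrix(); T[:3,3]=st['eef_pos']
        p['c2w']=T@np.array(p['hand_eye'])
    else: p['c2w']=np.linalg.inv(np.array(p['extrinsics']))
    return p
def ray(p,uv):
    d=np.array([(uv[0]-p['cx'])/p['fx'],(uv[1]-p['cy'])/p['fy']]); u=d.copy()
    for _ in range(20): u=d/(1+p['k1']*(u@u))
    v=p['c2w'][:3,:3]@np.array([u[0],u[1],1]); return p['c2w'][:3,3],v/np.linalg.norm(v)
def at_z(p,uv,z):
    o,v=ray(p,uv); return o+v*(z-o[2])/v[2]
def tri(obs):
    A=np.zeros((3,3));b=np.zeros(3)
    for p,uv in obs:
        o,v=ray(p,uv); M=np.eye(3)-np.outer(v,v); A+=M;b+=M@o
    return np.linalg.solve(A,b)
def proj(p,X):
    q=np.linalg.inv(p['c2w'])@np.append(X,1); u=q[:2]/q[2]; u=u*(1+p['k1']*(u@u))
    return np.array([p['cx']+p['fx']*u[0],p['cy']+p['fy']*u[1]])
def mc(p,name,near=None):
    """outer-ellipse centre of the mask (convex hull) nearest to pixel near"""
    best=None
    for d in manip.masks_of(p,name):
        m=d['mask'].astype(np.uint8)
        c=max(cv2.findContours(m,cv2.RETR_EXTERNAL,cv2.CHAIN_APPROX_NONE)[0],key=cv2.contourArea)
        if len(c)<8: continue
        e=cv2.fitEllipse(cv2.convexHull(c)); r=(np.array(e[0]),e[1],round(d['conf'],2))
        if near is None: return r
        k=np.linalg.norm(r[0]-near)
        if best is None or k<best[0]: best=(k,r)
    return best and best[1]
E
python3 - <<'E'
from h import *
p=cam('wrist'); st=manip.read_state(); print(st['clock'],st['eef_pos'],st['eef_rot'],p['fx'],p['k1'],np.round(p['hand_eye'],3).tolist())
print('cam at',p['c2w'][:3,3])
print([(d['conf'],d['location']) for d in manip.search_frame(p,'worn_bearing')])
r=mc(p,'worn_bearing');print(r)
if r: print(at_z(p,r[0],14))
save(p,'w1.png',1.2)
E
```

```text
clock: 1.77
eef_pos: [282.5, 233.1, 236.1]
eef_rot: [3.14, -0.0, 1.825]
wrist_force: [1.1, 0.5, 0.0]
finger_gap: 94.5
clock: 2.43
eef_pos: [384.8, -53.9, 256.4]
eef_rot: [3.139, -0.0, 1.562]
wrist_force: [1.1, 1.4, 1.0]
finger_gap: 93.6
clock: 3.1
eef_pos: [444.3, -297.5, 255.5]
eef_rot: [3.14, -0.0, 1.559]
wrist_force: [0.1, 1.1, -0.9]
finger_gap: 94.0
3.15 [ 444.44332073 -295.57167488  255.64862275] [ 3.14026572e+00 -8.20053374e-04  1.55995344e+00] 337.6355548802932 -0.07851405974682821 [[0.001, -0.97, -0.244, 69.61], [1.0, 0.001, 0.001, 0.323], [-0.0, -0.244, 0.97, -179.363], [0.0, 0.0, 0.0, 1.0]]
cam at [ 445.24095352 -227.98575269  434.9008934 ]
[(0.58, [505.8, -352.7, 14.3])]
(array([303.44293213, 200.36805725]), (34.652137756347656, 36.4234619140625), 0.68)
[ 502.9057875  -353.85035882   14.        ]
```

View pics/w1.png

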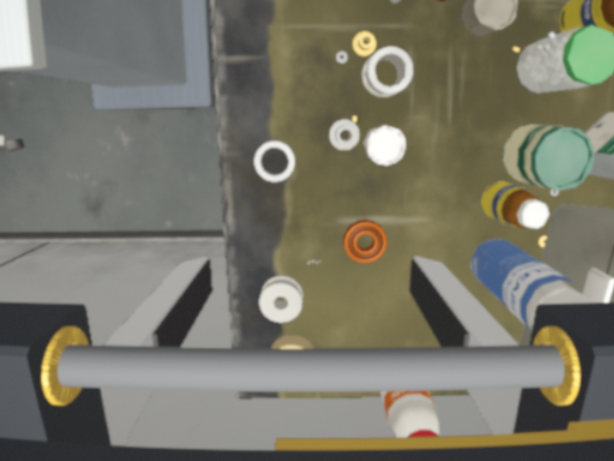

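The wrist picture shows the worn bearing at px (365,241). Nearby are a tall blue can to its right and a white roll at lower left. Next I'll check the clearance to the can and triangulate the bearing with the scene view.

```bash
python3 - <<'E'
from h import *
t=cam('top');s=cam('scene');w=cam('wrist')
for nm,uv in [('can base',(552,240)),('can top',(578,222))]: print(nm,[at_z(t,np.array(uv)/1.5,z).round() for z in (0,150,200)])
print('wrist can nearest edge', [at_z(w,np.array(uv)/1.2,z).round() for uv,z in [((475,250),0),((480,290),50)]])
a=mc(w,'worn_bearing');obs=[(w,a[0])]
g=at_z(w,a[0],14)
for c in (s,t):
    r=mc(c,'worn_bearing',proj(c,g)); print(r,proj(c,g))
    if np.linalg.norm(r[0]-proj(c,g))<15: obs.append((c,r[0]))
print('tri',tri(obs),g)
E
```

```text
can base [array([ 640., -379.,    0.]), array([ 622., -335.,  150.]), array([ 616., -321.,  200.])]
can top [array([ 680., -441.,    0.]), array([ 657., -391.,  150.]), array([ 650., -374.,  200.])]
wrist can nearest edge [array([ 634., -366.,    0.]), array([ 622., -394.,   50.])]
(array([381.93673706, 255.99169922]), (16.770309448242188, 19.113300323486328), 0.58) [381.45480835 253.39446409]
(array([361.83319092, 201.35066223]), (9.286764144897461, 12.849754333496094), 0.47) [363.41765198 200.24687483]
tri [ 501.79667741 -353.99055222    6.14340093] [ 502.83122327 -353.43202546   14.        ]
```

```bash
python3 -m crank '[{"offset":[0.01,-0.01,-0.02],"spin":0},{"offset":[0.02,-0.02,-0.04],"spin":0},{"offset":[0.03,-0.03,-0.06],"spin":0},{"offset":[0.04,-0.04,-0.085],"spin":0},{"offset":[0.05,-0.05,-0.11],"spin":0},{"offset":[0.058,-0.058,-0.13],"spin":0},{"offset":[0.058,-0.058,-0.14],"spin":0},{"offset":[0.058,-0.058,-0.14],"spin":0}]'
cat >> h.py <<'E'
def look(name,z,pic=None):
    w=cam('wrist');st=manip.read_state();r=mc(w,name)
    print('t',round(st['clock'],2),'tcp',np.round(st['eef_pos'],1),'yaw',round(st['eef_rot'][2],3),'gap',round(st['finger_gap'],1))
    if r:
        g=at_z(w,r[0],z); print(name,r[2],'px',r[0].round(1),np.round(r[1],1),'at',g.round(1),'delta',(g-st['eef_pos'])[:2].round(1))
    if pic: save(w,pic,1.2)
    return w,r
E
python3 -c "
from h import *
w,r=look('worn_bearing',14,'w2.png')
print(proj(w,manip.read_state()['eef_pos']))"
```

```text
clock: 4.22
eef_pos: [502.2, -350.4, 114.3]
eef_rot: [-3.141, -0.002, 1.564]
wrist_force: [0.4, -0.2, 0.0]
finger_gap: 94.2
t 4.27 tcp [ 502.6 -350.7  116.3] yaw 1.564 gap 93.7
worn_bearing 0.94 px [260.  189.3] [53.6 54.5] at [ 503.7 -353.9   14. ] delta [ 1.1 -3.3]
[259.28042162 230.97603128]
```

View pics/w2.png

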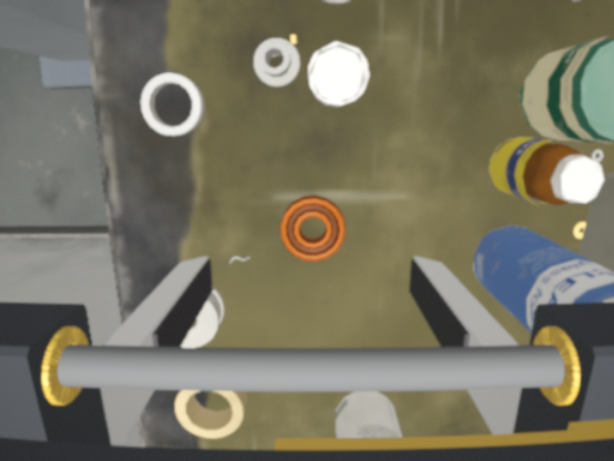

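The bearing is clearly visible at (313,228), with the fingers clear of the roll and the can. I'll descend and grip.

```bash
python3 -m crank '[{"offset":[0.001,-0.003,-0.02],"spin":0},{"offset":[0.001,-0.003,-0.04],"spin":0},{"offset":[0.001,-0.003,-0.06],"spin":0},{"offset":[0.001,-0.003,-0.08],"spin":0},{"offset":[0.001,-0.003,-0.095],"spin":0},{"offset":[0.001,-0.003,-0.105],"spin":0},{"offset":[0.001,-0.003,-0.111],"spin":0},{"offset":[0.001,-0.003,-0.111],"spin":0}]'
python3 -m crank '[{"offset":[0,0,0],"spin":0},{"offset":[0,0,0],"spin":0},{"offset":[0,0,0],"spin":0},{"offset":[0,0,0],"spin":0},{"offset":[0,0,0],"spin":0},{"offset":[0,0,0],"spin":0},{"offset":[0,0,0],"spin":0},{"offset":[0,0,0],"spin":0}]' 0.3 25
```

```text
clock: 4.98
eef_pos: [504.0, -353.9, 6.8]
eef_rot: [3.138, 0.0, 1.564]
wrist_force: [-1.2, -0.5, -0.5]
finger_gap: 94.0
clock: 5.65
eef_pos: [504.0, -353.9, 6.9]
eef_rot: [3.138, 0.0, 1.564]
wrist_force: [-0.3, 0.2, 0.5]
finger_gap: 45.3
```

```bash
python3 -m crank '[{"offset":[0,0,0.02],"spin":0},{"offset":[0,0,0.05],"spin":0},{"offset":[0,0,0.085],"spin":0},{"offset":[0,0.005,0.12],"spin":0},{"offset":[-0.003,0.025,0.15],"spin":0},{"offset":[-0.006,0.055,0.17],"spin":0},{"offset":[-0.008,0.09,0.175],"spin":0},{"offset":[-0.01,0.125,0.175],"spin":0}]'
python3 -m crank '[{"offset":[-0.002,0.04,0],"spin":0},{"offset":[-0.004,0.08,0],"spin":0},{"offset":[-0.006,0.12,0],"spin":0},{"offset":[-0.008,0.16,0],"spin":0},{"offset":[-0.01,0.2,0],"spin":0},{"offset":[-0.012,0.24,0],"spin":0},{"offset":[-0.014,0.28,0],"spin":0},{"offset":[-0.016,0.32,0],"spin":0}]'
python3 -m crank '[{"offset":[-0.002,0.04,0],"spin":0},{"offset":[-0.004,0.08,0],"spin":0},{"offset":[-0.006,0.12,0],"spin":0},{"offset":[-0.008,0.16,0],"spin":0},{"offset":[-0.01,0.195,0],"spin":0},{"offset":[-0.012,0.22,0],"spin":0},{"offset":[-0.012,0.235,0],"spin":0},{"offset":[-0.012,0.235,0],"spin":0}]'
python3 -c "
from h import *
w,r=look('scrap_tray',28,'w3.png')
for n,z in [('stand_seat',12),('cap',26),('sleeve',20),('collar',10),('worn_bearing',0)]: look(n,z)
"
```

```text
clock: 6.32
eef_pos: [494.1, -228.1, 183.7]
eef_rot: [3.136, 0.002, 1.563]
wrist_force: [1.5, 0.8, -1.2]
finger_gap: 45.4
clock: 6.98
eef_pos: [477.5, 93.8, 183.9]
eef_rot: [3.135, 0.002, 1.563]
wrist_force: [1.5, 0.5, -1.2]
finger_gap: 45.6
clock: 7.65
eef_pos: [464.8, 331.3, 183.4]
eef_rot: [3.136, 0.002, 1.566]
wrist_force: [-0.6, -0.4, -2.0]
finger_gap: 45.6
t 7.7 tcp [465.  329.7 183.4] yaw 1.565 gap 45.5
scrap_tray 0.61 px [263.8 124.3] [153.2 161.4] at [471.4 378.5  28. ] delta [ 6.4 48.9]
t 7.8 tcp [465.5 328.1 183.7] yaw 1.563 gap 45.6
stand_seat 0.86 px [294.  277.1] [33.1 49.9] at [507. 200.  12.] delta [  41.5 -128.1]
t 7.9 tcp [465.7 327.8 184. ] yaw 1.562 gap 45.3
cap 0.96 px [390.5 187.4] [34.5 40.1] at [605.  309.3  26. ] delta [139.3 -18.5]
t 8.0 tcp [465.8 328.  184.1] yaw 1.562 gap 45.5
sleeve 0.94 px [216.9 336.9] [31.3 36.2] at [415.3 123.5  20. ] delta [ -50.5 -204.5]
t 8.1 tcp [465.7 328.3 184.1] yaw 1.562 gap 45.3
collar 0.52 px [214.9 274.1] [14.5 27.9] at [415.5 203.1  10. ] delta [ -50.2 -125.2]
t 8.2 tcp [465.6 328.5 184. ] yaw 1.562 gap 45.3
worn_bearing 0.64 px [258.4 231.3] [83.1 85.5] at [466.5 252.3   0. ] delta [  0.8 -76.2]
```

View pics/w3.png

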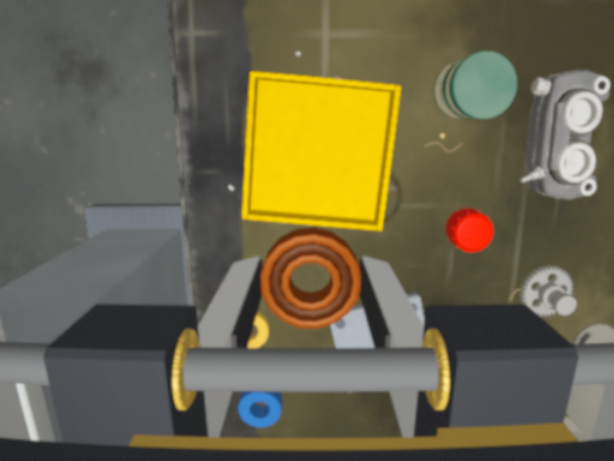

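The bearing is held at (310,278) and the tray centre is at (317,150). Lowering it into the tray.

```bash
python3 -m crank '[{"offset":[0.006,0.025,-0.02],"spin":0},{"offset":[0.006,0.05,-0.05],"spin":0},{"offset":[0.006,0.05,-0.08],"spin":0},{"offset":[0.006,0.05,-0.11],"spin":0},{"offset":[0.006,0.05,-0.14],"spin":0},{"offset":[0.006,0.05,-0.16],"spin":0},{"offset":[0.006,0.05,-0.169],"spin":0},{"offset":[0.006,0.05,-0.169],"spin":0}]'
python3 -m crank '[{"offset":[0,0,0],"spin":0},{"offset":[0,0,0],"spin":0},{"offset":[0,0,0],"spin":0},{"offset":[0,0,0],"spin":0},{"offset":[0,0,0.005],"spin":0},{"offset":[0,0,0.02],"spin":0},{"offset":[0,0,0.04],"spin":0},{"offset":[0,0,0.07],"spin":0}]' 0.65
python3 -m crank '[{"offset":[-0.01,-0.035,0.01],"spin":0},{"offset":[-0.02,-0.07,0.02],"spin":0},{"offset":[-0.03,-0.105,0.03],"spin":0},{"offset":[-0.04,-0.14,0.04],"spin":0},{"offset":[-0.045,-0.175,0.05],"spin":0},{"offset":[-0.055,-0.2,0.05],"spin":0},{"offset":[-0.055,-0.22,0.05],"spin":0},{"offset":[-0.055,-0.22,0.05],"spin":0}]' 1
python3 -c "
from h import *
look('sleeve',20,'w4.png');look('stand_seat',12)
s=cam('scene');r=mc(s,'worn_bearing');print(r); print([(d['conf'],d['location']) for d in manip.search_frame(s,'worn_bearing')])
"
```

```text
clock: 8.92
eef_pos: [470.8, 378.0, 13.1]
eef_rot: [3.138, 0.004, 1.562]
wrist_force: [-0.2, 0.0, -0.9]
finger_gap: 45.1
clock: 9.58
eef_pos: [470.0, 377.4, 82.8]
eef_rot: [3.14, 0.005, 1.562]
wrist_force: [0.0, 0.2, 0.2]
finger_gap: 61.1
clock: 10.25
eef_pos: [414.9, 155.0, 134.0]
eef_rot: [3.139, 0.005, 1.56]
wrist_force: [-0.5, 0.5, -0.4]
finger_gap: 93.9
t 10.3 tcp [415.3 156.4 133.9] yaw 1.56 gap 93.7
t 10.4 tcp [415.3 157.7 133.4] yaw 1.562 gap 94.3
stand_seat 0.66 px [387.5 141.6] [114.6 138.7] at [532.8 190.6  12. ] delta [117.4  32.8]
(array([139.81860352, 189.09606934]), (11.158289909362793, 14.712017059326172), 0.46)
[(0.72, [464.7, 375.9, 16.0])]
```

View pics/w4.png

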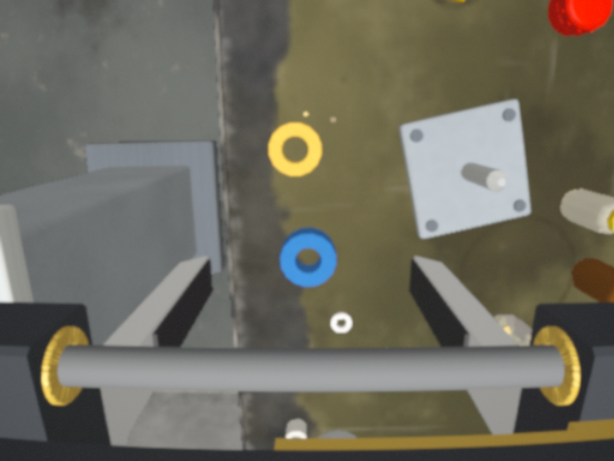

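The sleeve is at (308,258), the collar at (295,150), and the stand plate at about (469,170) with its tip at (499,180). The worn bearing is in the tray.

```bash
cat >> h.py <<'E'
def blob(p,lo,hi,near=None):
    """centre of outer and of hole ellipses of a HSV colour blob"""
    h=cv2.cvtColor(p['pixels'],cv2.COLOR_RGB2HSV); m=cv2.inRange(h,np.array(lo),np.array(hi))
    cs=[c for c in cv2.findContours(m,cv2.RETR_EXTERNAL,cv2.CHAIN_APPROX_NONE)[0] if cv2.contourArea(c)>150]
    es=[cv2.fitEllipse(cv2.convexHull(c)) for c in cs]
    if near is not None: es.sort(key=lambda e:np.linalg.norm(np.array(e[0])-near))
    return es[:3]
E
python3 - <<'E'
from h import *
w=cam('wrist');st=manip.read_state();print(st['eef_pos'])
k=1/1.2
print('tip',at_z(w,np.array([499,180])*k,66))
c=[at_z(w,np.array(q)*k,12) for q in [(404,127),(518,100),(530,213),(424,238)]];print('plate',np.mean(c,0),[np.linalg.norm(c[i]-c[i-1]).round() for i in range(4)])
print('spindle foot',at_z(w,np.array([468,170])*k,12))
print('sleeve',at_z(w,np.array([308,258])*k,20), [ (e,at_z(w,e[0],20).round(1)) for e in blob(w,(95,120,80),(125,255,255),(256,215))])
print('collar',[(e,at_z(w,e[0],10).round(1)) for e in blob(w,(18,90,100),(32,255,255),(245,125))])
s=cam('scene');print('scene tip cross', )
t=cam('top')
for n,z in [('sleeve',20),('collar',10),('bearing',14),('cap',26)]:
  for nm,c in (('s',s),('t',t)):
    r=mc(c,n); print(n,nm,r and (r[0].round(1),r[2],at_z(c,r[0],z).round(1)))
save(s,'s2.png',1)
cv2.imwrite('pics/s2.png',cv2.resize(s['pixels'][140:260,120:320,::-1],None,fx=4,fy=4,interpolation=2))
E
```

```text
[414.99579343 157.98499583 132.72604388]
tip [532.99029889 192.17955483  66.        ]
plate [535.52198758 190.82956303  12.        ] [np.float64(86.0), np.float64(86.0), np.float64(87.0), np.float64(85.0)]
spindle foot [533.99043005 191.69772241  12.        ]
sleeve [413.62317893 126.09681055  20.        ] [(((256.287841796875, 217.96170043945312), (47.42490005493164, 48.810916900634766), 7.780725479125977), array([413.3, 123.2,  20. ]))]
collar [(((280.32733154296875, 130.67239379882812), (118.9978256225586, 273.005615234375), 173.54718017578125), array([435.2, 201.4,  10. ])), (((363.7514953613281, 40.208133697509766), (81.52491760253906, 118.8931655883789), 8.679781913757324), array([505.7, 278. ,  10. ])), (((279.32684326171875, 342.7373046875), (28.049728393554688, 31.95538902282715), 170.9326629638672), array([436.6, -22.5,  10. ]))]
scene tip cross
sleeve s (array([200.5, 223.9]), 0.77, array([403.3, 113.4,  20. ]))
sleeve t (array([222.9, 231.6]), 0.51, array([411.7, 118.5,  20. ]))
collar s None
collar t None
bearing s (array([270.3, 240.3]), 0.48, array([430. , -82.1,  14. ]))
bearing t (array([282.1, 222.4]), 0.45, array([436.7, -78. ,  14. ]))
cap s (array([183.5, 170. ]), 0.44, array([592., 293.,  26.]))
cap t (array([166. , 174.3]), 0.53, array([605.7, 303.1,  26. ]))
```

View pics/s2.png

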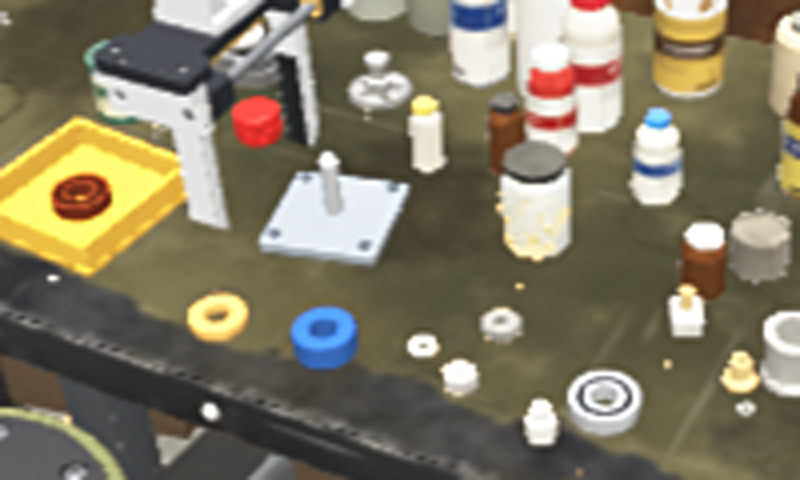

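```bash
python3 -m crank '[{"offset":[0,-0.01,-0.005],"spin":0},{"offset":[-0.001,-0.02,-0.01],"spin":0},{"offset":[-0.002,-0.028,-0.02],"spin":0},{"offset":[-0.002,-0.032,-0.03],"spin":0},{"offset":[-0.002,-0.032,-0.035],"spin":0},{"offset":[-0.002,-0.032,-0.035],"spin":0},{"offset":[-0.002,-0.032,-0.035],"spin":0},{"offset":[-0.002,-0.032,-0.035],"spin":0}]'
python3 - <<'E'
from h import *
w,r=look('sleeve',20)
print([ (np.round(e[0],1),np.round(e[1],1),at_z(w,e[0],20).round(1)) for e in blob(w,(95,90,50),(130,255,255),(256,190))])
# hole (bore top rim) from mask
d=manip.masks_of(w,'sleeve')
if d:
    m=d[0]['mask'].astype(np.uint8);cs,h=cv2.findContours(m,cv2.RETR_CCOMP,cv2.CHAIN_APPROX_NONE)
    for c,hh in zip(cs,h[0]):
        if len(c)>20: e=cv2.fitEllipse(c);print(hh[3],np.round(e[0],1),np.round(e[1],1),at_z(w,e[0],20).round(1))
cv2.imwrite('pics/w5.png',cv2.resize(w['pixels'][100:320,140:400,::-1],None,fx=3,fy=3))
print('tcp proj',proj(w,manip.read_state()['eef_pos']))
E
```

```text
clock: 11.82
eef_pos: [413.2, 125.5, 98.2]
eef_rot: [3.14, 0.005, 1.562]
wrist_force: [0.4, 0.4, 0.1]
finger_gap: 93.7
t 11.87 tcp [413.2 125.5  98.2] yaw 1.563 gap 94.2
sleeve 0.71 px [257.8 193.9] [54.2 55.8] at [413.2 123.3  20. ] delta [-0.1 -2.3]
[(array([257.8, 194.8]), array([55.2, 56.7]), array([413.2, 122.6,  20. ]))]
-1 [257.8 194. ] [53.3 55. ] [413.2 123.2  20. ]
0 [256.9 192.9] [18.3 23.4] [412.5 124.1  20. ]
tcp proj [257.8188103  227.62719141]
```

View pics/w5.png

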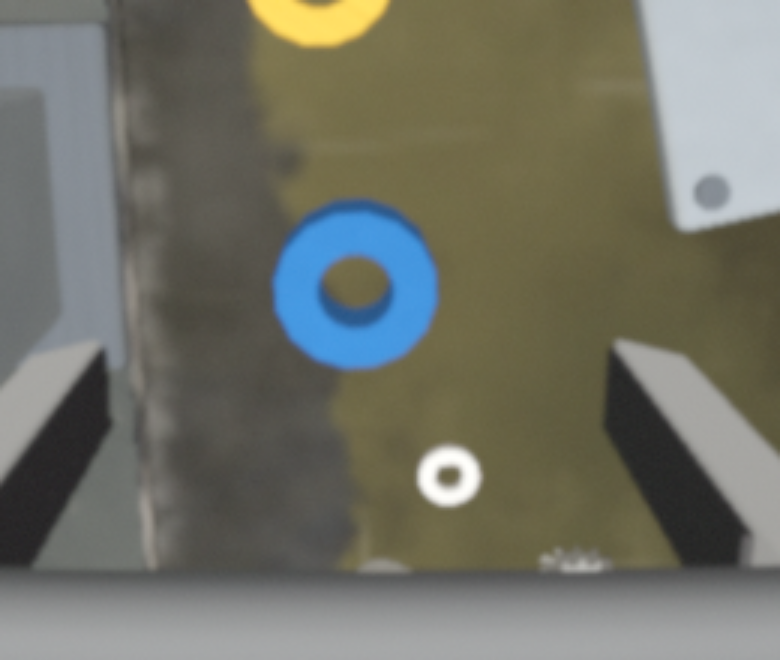

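The sleeve's top face is centred at crop (355,290), so y ≈ 121. It sits clear between the fingers, so I'll grasp it.

```bash
python3 -m crank '[{"offset":[0,-0.004,-0.015],"spin":0},{"offset":[0,-0.004,-0.035],"spin":0},{"offset":[0,-0.004,-0.055],"spin":0},{"offset":[0,-0.004,-0.07],"spin":0},{"offset":[0,-0.004,-0.083],"spin":0},{"offset":[0,-0.004,-0.091],"spin":0},{"offset":[0,-0.004,-0.091],"spin":0},{"offset":[0,-0.004,-0.091],"spin":0}]'
python3 -m crank '[{"offset":[0,0,0],"spin":0},{"offset":[0,0,0],"spin":0},{"offset":[0,0,0],"spin":0},{"offset":[0,0,0],"spin":0},{"offset":[0,0,0],"spin":0},{"offset":[0,0,0],"spin":0},{"offset":[0,0,0],"spin":0},{"offset":[0,0,0],"spin":0}]' 0.25 20
python3 -m crank '[{"offset":[0,0,0.02],"spin":0},{"offset":[0,0,0.04],"spin":0},{"offset":[0,0,0.07],"spin":0},{"offset":[0.025,0.005,0.1],"spin":0},{"offset":[0.05,0.01,0.12],"spin":0},{"offset":[0.075,0.015,0.13],"spin":0},{"offset":[0.09,0.02,0.13],"spin":0},{"offset":[0.09,0.02,0.13],"spin":0}]'
python3 - <<'E'
from h import *
w,r=look('sleeve',20,'w6.png');st=manip.read_state();z=st['eef_pos'][2]
print('held',at_z(w,r[0],z+13.5),'tcp',st['eef_pos'])
d=manip.masks_of(w,'stand_seat')[0]['mask'];print(np.argwhere(d).min(0),np.argwhere(d).max(0))
E
```

```text
clock: 12.63
eef_pos: [413.3, 121.7, 7.4]
eef_rot: [3.14, 0.005, 1.563]
wrist_force: [-0.3, -0.1, -0.8]
finger_gap: 94.3
clock: 13.3
eef_pos: [413.3, 121.7, 7.4]
eef_rot: [3.14, 0.005, 1.563]
wrist_force: [-1.0, -0.6, 0.7]
finger_gap: 44.0
clock: 13.97
eef_pos: [505.4, 142.2, 137.8]
eef_rot: [3.138, 0.005, 1.563]
wrist_force: [-0.4, 0.1, -1.4]
finger_gap: 43.2
t 14.02 tcp [503.7 141.8 137. ] yaw 1.563 gap 43.3Traceback (most recent call last):
  File "<stdin>", line 3, in <module>
TypeError: 'NoneType' object is not subscriptable
```

View pics/w6.png

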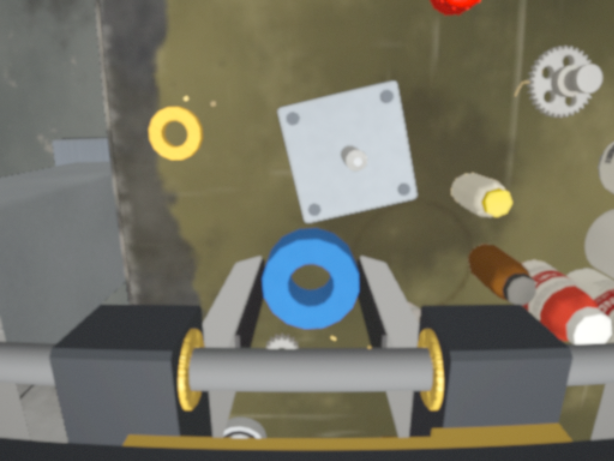

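The stand is at centre (348,153) with its spindle tip at about (358,159). The held sleeve's top face is centred at about (311,283).

```bash
python3 - <<'E'
from h import *
w=cam('wrist');st=manip.read_state();P=st['eef_pos'];k=1/1.2;print(P)
c=[at_z(w,np.array(q)*k,12) for q in [(279,109),(398,81),(417,199),(304,223)]];print('plate',np.mean(c,0).round(1),[np.linalg.norm(c[i]-c[i-1]).round() for i in range(4)])
print('tip',at_z(w,np.array([358,159.])*k,66))
print('held',at_z(w,np.array([311,283.])*k,P[2]+12.6)-P)
cv2.imwrite('pics/w7.png',cv2.hconcat([cv2.resize(w['pixels'][60:190,220:360,::-1],None,fx=3,fy=3,interpolation=2),cv2.resize(w['pixels'][175:305,190:330,::-1],None,fx=3,fy=3,interpolation=2)])[:, :800])
E
```

```text
[502.40272215 141.46007957 136.74614334]
plate [532.9 186.2  12. ] [np.float64(87.0), np.float64(88.0), np.float64(88.0), np.float64(89.0)]
tip [532.78265535 188.19048215  66.        ]
held [ 1.05880973  0.52662781 12.6       ]
```

View pics/w7.png

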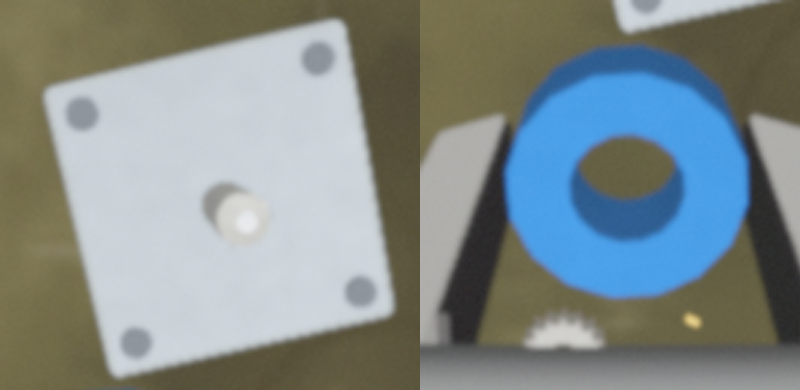

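```bash
python3 - <<'E'
from h import *
w=cam('wrist');st=manip.read_state();P=st['eef_pos']
tip=at_z(w,np.array([302.5,134.]),66);pl=at_z(w,np.array([294.5,127]),12);h=at_z(w,np.array([259,236.7]),P[2]+12.6)
print(P,'tip',tip,'plate',pl,'held',h, 'held-tcp',h-P)
t=cam('top');print('top cam spindle tip',at_z(t,np.array([303,294])/1.5,66))
E
```

```text
[502.34673983 141.46428896 136.90912884] tip [535.5503881  186.97547689  66.        ] plate [535.24808221 187.80465461  12.        ] held [503.03603986 141.44386248 149.50912884] held-tcp [ 0.68930002 -0.02042649 12.6       ]
top cam spindle tip [528.96128706 179.53148846  66.        ]
```

```bash
python3 -m crank '[{"offset":[0.012,0.015,0],"spin":0},{"offset":[0.022,0.03,-0.01],"spin":0},{"offset":[0.03,0.042,-0.02],"spin":0},{"offset":[0.0325,0.046,-0.035],"spin":0},{"offset":[0.0325,0.046,-0.045],"spin":0},{"offset":[0.0325,0.046,-0.05],"spin":0},{"offset":[0.0325,0.046,-0.05],"spin":0},{"offset":[0.0325,0.046,-0.05],"spin":0}]'
python3 - <<'E'
from h import *
w=cam('wrist');st=manip.read_state();P=st['eef_pos'];print(P,st['clock'])
for X in [(535.4,187.4,66),(535.4,187.4,58),(P[0]+.7,P[1],P[2]+12.6)]: print(proj(w,X))
cv2.imwrite('pics/w8.png',cv2.resize(w['pixels'][110:300,140:380,::-1],None,fx=3,fy=3,interpolation=2))
E
```

```text
clock: 14.88
eef_pos: [534.8, 187.1, 87.5]
eef_rot: [3.141, 0.006, 1.562]
wrist_force: [0.9, -0.9, -0.8]
finger_gap: 43.4
[535.09720368 187.17751855  87.94385718] 14.9333
[258.82907946 214.62602164]
[258.80501748 210.5466689 ]
[259.71060042 236.65650448]
```

View pics/w8.png

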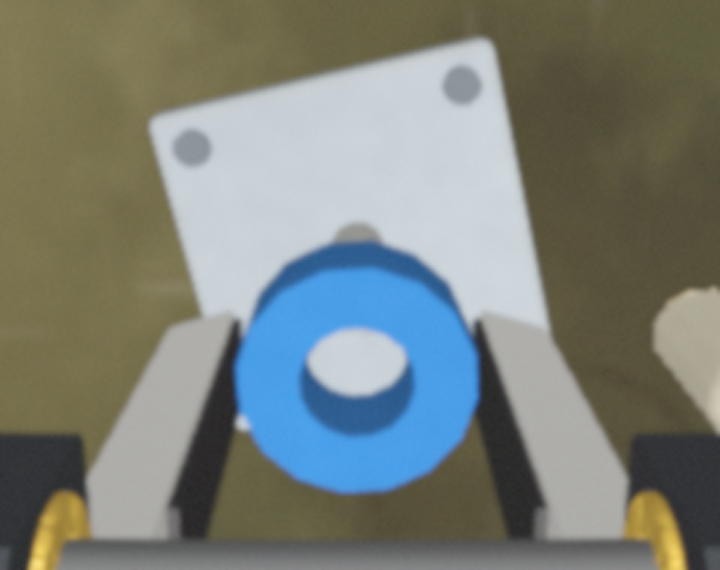

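The spindle shaft shows at x=358, and the bore is centred at x=357, so they line up. Lowering in stages.

```bash
python3 -m crank '[{"offset":[0,0,-0.005],"spin":0},{"offset":[0,0,-0.01],"spin":0},{"offset":[0,0,-0.015],"spin":0},{"offset":[0,0,-0.02],"spin":0},{"offset":[0,0,-0.025],"spin":0},{"offset":[0,0,-0.03],"spin":0},{"offset":[0,0,-0.033],"spin":0},{"offset":[0,0,-0.033],"spin":0}]'
python3 -m crank '[{"offset":[0,0,-0.005],"spin":0},{"offset":[0,0,-0.01],"spin":0},{"offset":[0,0,-0.015],"spin":0},{"offset":[0,0,-0.02],"spin":0},{"offset":[0,0,-0.025],"spin":0},{"offset":[0,0,-0.03],"spin":0},{"offset":[0,0,-0.032],"spin":0},{"offset":[0,0,-0.032],"spin":0}]'
```

```text
clock: 15.6
eef_pos: [534.7, 187.0, 54.0]
eef_rot: [3.141, 0.006, 1.562]
wrist_force: [0.2, -0.1, 0.5]
finger_gap: 43.0
clock: 16.27
eef_pos: [534.4, 187.0, 21.4]
eef_rot: [-3.141, 0.006, 1.562]
wrist_force: [-0.2, 0.1, -1.1]
finger_gap: 43.3
```

```bash
python3 -m crank '[{"offset":[0,0,-0.001],"spin":0},{"offset":[0,0,-0.002],"spin":0},{"offset":[0,0,-0.003],"spin":0},{"offset":[0,0,-0.003],"spin":0},{"offset":[0,0,-0.003],"spin":0},{"offset":[0,0,-0.003],"spin":0},{"offset":[0,0,-0.003],"spin":0},{"offset":[0,0,-0.003],"spin":0}]'
python3 -m crank '[{"offset":[0,0,0],"spin":0},{"offset":[0,0,0],"spin":0},{"offset":[0,0,0],"spin":0},{"offset":[0,0,0],"spin":0},{"offset":[0,0,0.02],"spin":0},{"offset":[0,0,0.05],"spin":0},{"offset":[0,0,0.085],"spin":0},{"offset":[0,0,0.12],"spin":0}]' 0.75
python3 -m crank '[{"offset":[-0.01,-0.035,0],"spin":0},{"offset":[-0.025,-0.07,0],"spin":0},{"offset":[-0.04,-0.105,0],"spin":0},{"offset":[-0.055,-0.14,0],"spin":0},{"offset":[-0.07,-0.175,0],"spin":0},{"offset":[-0.085,-0.205,0],"spin":0},{"offset":[-0.1,-0.235,0],"spin":0},{"offset":[-0.1,-0.235,0],"spin":0}]' 1
python3 - <<'E'
from h import *
w,r=look('bearing',14); s=cam('scene')
g=[(d['conf'],np.round(d['location'])) for d in manip.search_frame(s,'sleeve')];print(g)
cv2.imwrite('pics/w9.png',cv2.hconcat([cv2.resize(w['pixels'],(440,330)),cv2.resize(s['pixels'][150:240,150:240],(330,330))])[:,:,::-1])
E
```

```text
clock: 16.93
eef_pos: [534.6, 187.0, 19.4]
eef_rot: [3.141, 0.006, 1.562]
wrist_force: [-5.4, -1.4, 11.0]
finger_gap: 43.1
clock: 17.6
eef_pos: [534.2, 186.9, 140.5]
eef_rot: [-3.141, 0.006, 1.563]
wrist_force: [-0.1, -0.3, 0.6]
finger_gap: 70.6
clock: 18.27
eef_pos: [432.3, -51.5, 140.6]
eef_rot: [-3.14, 0.007, 1.559]
wrist_force: [0.4, -0.2, 0.6]
finger_gap: 93.9
t 18.32 tcp [433.4 -49.9 140.7] yaw 1.559 gap 94.2
bearing 0.94 px [265.1 202.7] [49.1 50. ] at [438.5 -76.3  14. ] delta [  5.1 -26.4]
[(0.65, array([522., 175.,  27.]))]
```

View pics/w9.png

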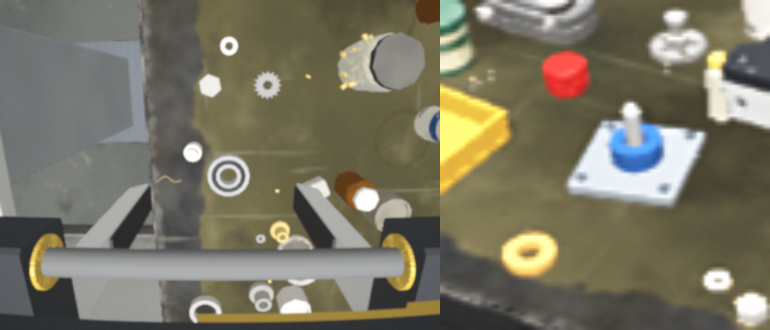

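The wrist view shows the good bearing at (228,175) with a small white bottle at (193,152). The scene inset shows the sleeve seated flat on the stand. I'll turn the jaws 25° to clear that bottle.

```bash
python3 -m crank '[{"offset":[0.002,-0.01,-0.005],"spin":6},{"offset":[0.004,-0.02,-0.01],"spin":12},{"offset":[0.005,-0.026,-0.02],"spin":18},{"offset":[0.005,-0.026,-0.03],"spin":25},{"offset":[0.005,-0.026,-0.04],"spin":25},{"offset":[0.005,-0.026,-0.045],"spin":25},{"offset":[0.005,-0.026,-0.045],"spin":25},{"offset":[0.005,-0.026,-0.045],"spin":25}]' 0.8
python3 - <<'E'
from h import *
w,r=look('bearing',14); st=manip.read_state();P=st['eef_pos']
d=manip.masks_of(w,'bearing')[0]['mask'].astype(np.uint8);cs,h=cv2.findContours(d,cv2.RETR_CCOMP,cv2.CHAIN_APPROX_NONE)
for c,hh in zip(cs,h[0]):
    if len(c)>20: e=cv2.fitEllipse(c);print(hh[3],np.round(e[0],1),np.round(e[1],1),at_z(w,e[0],14).round(1))
c,s=np.cos(st['eef_rot'][2]+np.pi),np.sin(st['eef_rot'][2]+np.pi)
im=w['pixels'].copy()
for sg in(1,-1):   # finger footprint
    for a in (37,50):
        for b in (-8,8):
            y=np.array([s,-c])*-1; x=np.array([c,s])
            X=np.append(r is not None and at_z(w,r[0],14)[:2]+sg*a*y+b*x,10); u=proj(w,X); cv2.circle(im,tuple(int(v) for v in u),2,(255,0,255),-1)
cv2.imwrite('pics/w10.png',cv2.resize(im[60:300,60:400,::-1],None,fx=2.2,fy=2.2))
E
```

```text
clock: 19.13
eef_pos: [439.7, -73.1, 95.5]
eef_rot: [-3.141, 0.006, 1.997]
wrist_force: [0.1, -0.3, -0.5]
finger_gap: 75.2
t 19.18 tcp [439.8 -73.3  95.9] yaw 1.997 gap 75.2
bearing 0.68 px [254.7 192.9] [58.  58.3] at [437.8 -76.6  14. ] delta [-2.  -3.3]
-1 [254.7 192.9] [57.1 57.6] [437.9 -76.6  14. ]
0 [254.8 192.8] [18.7 21.7] [437.9 -76.5  14. ]
```

View pics/w10.png

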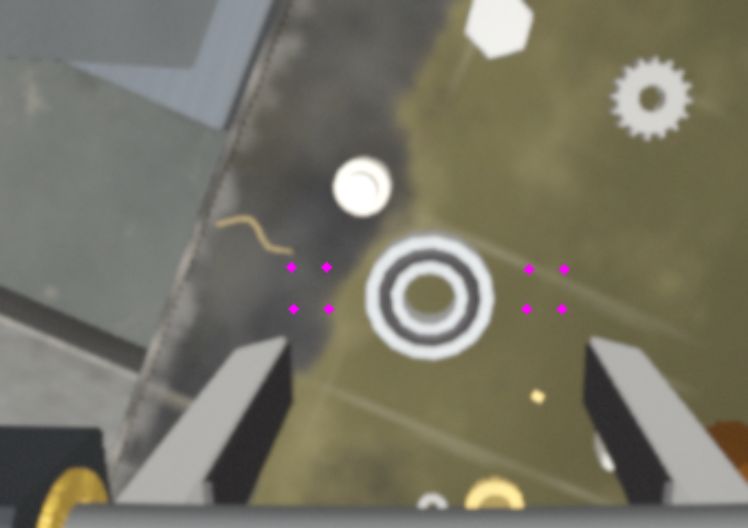

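The finger footprints (magenta) are clear of the bottle. Grasping the bearing, then carrying it to the stand.

```bash
python3 -m crank '[{"offset":[-0.0015,-0.004,-0.015],"spin":0},{"offset":[-0.0015,-0.004,-0.035],"spin":0},{"offset":[-0.0015,-0.004,-0.055],"spin":0},{"offset":[-0.0015,-0.004,-0.07],"spin":0},{"offset":[-0.0015,-0.004,-0.083],"spin":0},{"offset":[-0.0015,-0.004,-0.09],"spin":0},{"offset":[-0.0015,-0.004,-0.09],"spin":0},{"offset":[-0.0015,-0.004,-0.09],"spin":0}]'
python3 -m crank '[{"offset":[0,0,0],"spin":0},{"offset":[0,0,0],"spin":0},{"offset":[0,0,0],"spin":0},{"offset":[0,0,0],"spin":0},{"offset":[0,0,0],"spin":0},{"offset":[0,0,0],"spin":0},{"offset":[0,0,0],"spin":0},{"offset":[0,0,0],"spin":0}]' 0.25 20
python3 -m crank '[{"offset":[0,0,0.02],"spin":0},{"offset":[0,0,0.05],"spin":0},{"offset":[0.005,0.01,0.08],"spin":0},{"offset":[0.015,0.035,0.11],"spin":0},{"offset":[0.025,0.07,0.13],"spin":-6},{"offset":[0.035,0.105,0.13],"spin":-12},{"offset":[0.045,0.14,0.13],"spin":-18},{"offset":[0.055,0.175,0.13],"spin":-25}]'
python3 -m crank '[{"offset":[0.015,0.015,0],"spin":0},{"offset":[0.025,0.03,0],"spin":0},{"offset":[0.03,0.045,0],"spin":0},{"offset":[0.035,0.05,0],"spin":0},{"offset":[0.035,0.05,0],"spin":0},{"offset":[0.035,0.05,0],"spin":0},{"offset":[0.035,0.05,0],"spin":0},{"offset":[0.035,0.05,0],"spin":0}]'
python3 - <<'E'
from h import *
w,r=look('bearing',14); st=manip.read_state();P=st['eef_pos']
print('held',r and (at_z(w,r[0],P[2]+8)-P))
tip=proj(w,(535.4,187.4,66));print('pred tip',tip)
im=w['pixels'].copy();cv2.circle(im,tuple(int(round(v)) for v in tip),1,(255,0,255),-1)
a=int(tip[0])-60;b=int(tip[1])-70;print('crop origin',a,max(b,0))
cv2.imwrite('pics/w11.png',cv2.hconcat([cv2.resize(im[max(b,0):max(b,0)+130,a:a+130,::-1],(400,400),interpolation=2),cv2.resize(im[175:305,190:320,::-1],(400,400),interpolation=2)]))
E
```

```text
clock: 19.95
eef_pos: [438.6, -77.5, 6.5]
eef_rot: [3.141, 0.007, 1.998]
wrist_force: [0.7, 0.3, 0.6]
finger_gap: 75.2
clock: 20.62
eef_pos: [438.7, -77.5, 6.7]
eef_rot: [3.141, 0.007, 1.998]
wrist_force: [-1.5, 0.4, 6.1]
finger_gap: 45.7
clock: 21.28
eef_pos: [493.5, 97.9, 137.0]
eef_rot: [3.141, 0.007, 1.561]
wrist_force: [0.4, -0.1, -0.7]
finger_gap: 45.8
clock: 21.95
eef_pos: [528.3, 147.1, 137.0]
eef_rot: [3.141, 0.007, 1.56]
wrist_force: [-0.3, 0.1, -0.8]
finger_gap: 45.6
t 22.0 tcp [528.4 147.2 137.1] yaw 1.56 gap 45.6
bearing 0.74 px [258.3 229.4] [84.7 85.1] at [528.1  96.7  14. ] delta [ -0.2 -50.5]
held [0.17008279 2.05572223 8.        ]
pred tip [266.91725627 141.10594381]
crop origin 206 71
```

View pics/w11.png

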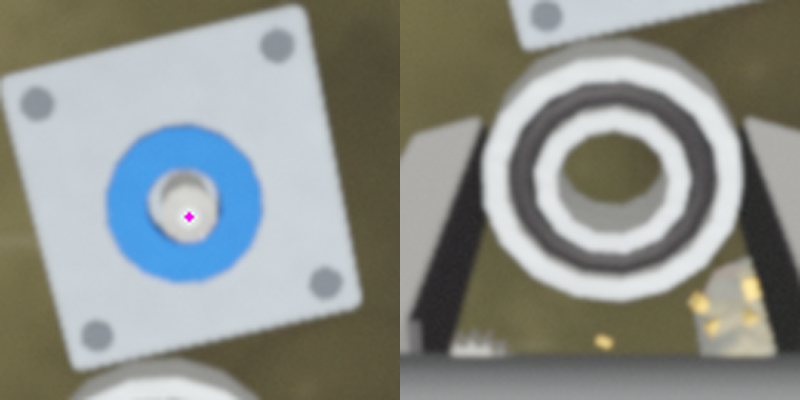

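The predicted tip falls within about 1 px of the seen tip, and the sleeve is centred on the spindle. The held bearing's top face is at crop (612,178), which matches the TCP to within 0.5 mm. Placing the bearing.

```bash
python3 -m crank '[{"offset":[0.003,0.015,-0.005],"spin":0},{"offset":[0.005,0.03,-0.015],"spin":0},{"offset":[0.0065,0.04,-0.03],"spin":0},{"offset":[0.0065,0.0405,-0.045],"spin":0},{"offset":[0.0065,0.0405,-0.055],"spin":0},{"offset":[0.0065,0.0405,-0.057],"spin":0},{"offset":[0.0065,0.0405,-0.057],"spin":0},{"offset":[0.0065,0.0405,-0.057],"spin":0}]'
python3 -m crank '[{"offset":[0,0,-0.005],"spin":0},{"offset":[0,0,-0.01],"spin":0},{"offset":[0,0,-0.015],"spin":0},{"offset":[0,0,-0.02],"spin":0},{"offset":[0,0,-0.025],"spin":0},{"offset":[0,0,-0.03],"spin":0},{"offset":[0,0,-0.034],"spin":0},{"offset":[0,0,-0.034],"spin":0}]'
python3 -m crank '[{"offset":[0,0,-0.002],"spin":0},{"offset":[0,0,-0.004],"spin":0},{"offset":[0,0,-0.006],"spin":0},{"offset":[0,0,-0.007],"spin":0},{"offset":[0,0,-0.0075],"spin":0},{"offset":[0,0,-0.0075],"spin":0},{"offset":[0,0,-0.0075],"spin":0},{"offset":[0,0,-0.0075],"spin":0}]'
```

```text
clock: 22.72
eef_pos: [535.3, 187.5, 80.9]
eef_rot: [3.14, 0.007, 1.56]
wrist_force: [-0.5, -0.5, -1.6]
finger_gap: 45.6
clock: 23.38
eef_pos: [534.8, 187.4, 45.8]
eef_rot: [3.141, 0.007, 1.56]
wrist_force: [-0.1, -0.4, -1.7]
finger_gap: 45.6
clock: 24.05
eef_pos: [534.9, 187.4, 38.8]
eef_rot: [3.141, 0.007, 1.56]
wrist_force: [-3.5, -1.1, 5.5]
finger_gap: 45.3
```

```bash
python3 -m crank '[{"offset":[0,0,0],"spin":0},{"offset":[0,0,0],"spin":0},{"offset":[0,0,0],"spin":0},{"offset":[0,0,0],"spin":0},{"offset":[0,0,0.02],"spin":0},{"offset":[0,0,0.05],"spin":0},{"offset":[0,0,0.08],"spin":0},{"offset":[0,0,0.1],"spin":0}]' 0.75
python3 -m crank '[{"offset":[-0.03,0.005,0],"spin":0},{"offset":[-0.06,0.01,0],"spin":0},{"offset":[-0.09,0.015,0],"spin":0},{"offset":[-0.115,0.018,-0.01],"spin":0},{"offset":[-0.13,0.018,-0.025],"spin":0},{"offset":[-0.13,0.018,-0.03],"spin":0},{"offset":[-0.13,0.018,-0.03],"spin":0},{"offset":[-0.13,0.018,-0.03],"spin":0}]' 0.8
cat >> h.py <<'E'
def rings(w,name,z):
    P=manip.read_state()['eef_pos']
    for d in manip.masks_of(w,name)[:2]:
        m=d['mask'].astype(np.uint8);cs,h=cv2.findContours(m,cv2.RETR_CCOMP,cv2.CHAIN_APPROX_NONE)
        for c,hh in zip(cs,h[0]):
            if len(c)>20: e=cv2.fitEllipse(c);g=at_z(w,e[0],z);print(name,round(d['conf'],2),'hole' if hh[3]>=0 else 'outer',np.round(e[0],1),np.round(e[1],1),g.round(1),'d',(g-P)[:2].round(1))
E
python3 - <<'E'
from h import *
w,r=look('collar',10);rings(w,'collar',10)
print([(np.round(e[0],1),np.round(e[1],1),at_z(w,e[0],10).round(1)) for e in blob(w,(20,120,150),(30,255,255),(256,195))])
s=cam('scene');rings(s,'bearing',46);rings(s,'sleeve',32);print(proj(s,(535,187.7,46)),proj(s,(535,187.7,66)))
cv2.imwrite('pics/sB.png',cv2.resize(s['pixels'][150:240,150:240,::-1],None,fx=5,fy=5))
cv2.imwrite('pics/wB.png',w['pixels'][:,:,::-1])
E
```

```text
clock: 24.72
eef_pos: [535.4, 187.6, 141.4]
eef_rot: [3.139, 0.006, 1.56]
wrist_force: [-0.2, -0.2, 0.4]
finger_gap: 70.3
clock: 25.38
eef_pos: [406.5, 205.7, 111.9]
eef_rot: [3.138, 0.006, 1.56]
wrist_force: [0.1, 0.7, 0.6]
finger_gap: 75.2
t 25.43 tcp [406.7 205.7 112. ] yaw 1.56 gap 75.0
collar 0.83 px [255.7 184. ] [45.2 46.3] at [404.8 205.6  10. ] delta [-1.8 -0.1]
collar 0.83 outer [255.7 184. ] [44.5 45.5] [404.8 205.6  10. ] d [-1.8 -0.1]
collar 0.83 hole [255.3 183.7] [20.3 22.3] [404.4 205.9  10. ] d [-2.2  0.2]
[(array([255.6, 184.8]), array([46.8, 47.1]), array([404.7, 204.8,  10. ])), (array([340.6,  20.6]), array([121.1, 171.6]), array([472.7, 336.4,  10. ])), (array([ 89.1, 308.3]), array([27.7, 62.8]), array([239.9,  81.9,  10. ]))]
sleeve 0.46 outer [203.6 193.1] [ 5.9 15.3] [510.1 167.3  32. ] d [104.  -38.3]
[201.65486735 182.92349944] [200.9461546 177.4883335]
```

```bash
python3 -m crank '[{"offset":[-0.002,-0.001,-0.02],"spin":0},{"offset":[-0.002,-0.001,-0.04],"spin":0},{"offset":[-0.002,-0.001,-0.06],"spin":0},{"offset":[-0.002,-0.001,-0.08],"spin":0},{"offset":[-0.002,-0.001,-0.097],"spin":0},{"offset":[-0.002,-0.001,-0.105],"spin":0},{"offset":[-0.002,-0.001,-0.108],"spin":0},{"offset":[-0.002,-0.001,-0.108],"spin":0}]'
python3 -m crank '[{"offset":[0,0,0],"spin":0},{"offset":[0,0,0],"spin":0},{"offset":[0,0,0],"spin":0},{"offset":[0,0,0],"spin":0},{"offset":[0,0,0],"spin":0},{"offset":[0,0,0],"spin":0},{"offset":[0,0,0],"spin":0},{"offset":[0,0,0],"spin":0}]' 0.2 20
python3 -m crank '[{"offset":[0,0,0.02],"spin":0},{"offset":[0,0,0.05],"spin":0},{"offset":[0,0,0.08],"spin":0},{"offset":[0.02,-0.01,0.11],"spin":0},{"offset":[0.05,-0.025,0.133],"spin":0},{"offset":[0.085,-0.04,0.133],"spin":0},{"offset":[0.12,-0.055,0.133],"spin":0},{"offset":[0.125,-0.06,0.133],"spin":0}]'
python3 -m crank '[{"offset":[0,0,0],"spin":0},{"offset":[0,0,0],"spin":0},{"offset":[0,0,0],"spin":0},{"offset":[0,0,0],"spin":0},{"offset":[0,0,0],"spin":0},{"offset":[0,0,0],"spin":0},{"offset":[0,0,0],"spin":0},{"offset":[0,0,0],"spin":0}]'
python3 - <<'E'
from h import *
w=cam('wrist');P=manip.read_state()['eef_pos'];print(P)
rings(w,'collar',P[2]+5.5);rings(w,'bearing',46)
b=proj(w,(535,187.7,46));t=proj(w,(535,187.7,66));h=proj(w,P+[0,0,5.5]);print('pred bearing,tip,held',b,t,h)
im=w['pixels'].copy()
for q in (b,t,h): cv2.circle(im,tuple(int(round(v)) for v in q),1,(255,0,255),-1)
cv2.imwrite('pics/w12.png',cv2.hconcat([cv2.resize(im[int(t[1])-60:int(t[1])+60,int(t[0])-60:int(t[0])+60,::-1],(400,400),interpolation=2),cv2.resize(im[int(h[1])-60:int(h[1])+60,int(h[0])-60:int(h[0])+60,::-1],(400,400),interpolation=2)]))
E
```

```text
clock: 26.35
eef_pos: [404.0, 204.5, 3.6]
eef_rot: [3.139, 0.006, 1.56]
wrist_force: [-0.7, -0.1, -0.8]
finger_gap: 75.5
clock: 27.02
eef_pos: [404.1, 204.6, 3.8]
eef_rot: [3.138, 0.006, 1.56]
wrist_force: [-1.2, -0.1, 4.2]
finger_gap: 39.0
clock: 27.68
eef_pos: [532.7, 142.5, 136.7]
eef_rot: [3.137, 0.006, 1.557]
wrist_force: [-0.2, -1.2, -0.2]
finger_gap: 39.4
clock: 28.35
eef_pos: [532.6, 142.7, 136.9]
eef_rot: [3.137, 0.006, 1.558]
wrist_force: [0.8, 0.1, -0.1]
finger_gap: 39.0
[532.64945854 142.62726801 136.8180767 ]
collar 0.61 outer [258.4 228.8] [69.6 70.3] [532.9 144.3 142.3] d [0.3 1.6]
collar 0.61 hole [258.6 228.4] [29.4 35.2] [533.  144.5 142.3] d [0.4 1.9]
bearing 0.8 outer [260.1 132.9] [56.5 56.7] [535.3 187.2  46. ] d [ 2.5 44.6]
bearing 0.8 hole [259.6 132.6] [24.2 25.3] [534.9 187.5  46. ] d [ 2.2 44.9]
pred bearing,tip,held [259.74475232 132.2712643 ] [259.97723206 134.86971241] [257.90653436 231.5930021 ]
```

View pics/w12.png

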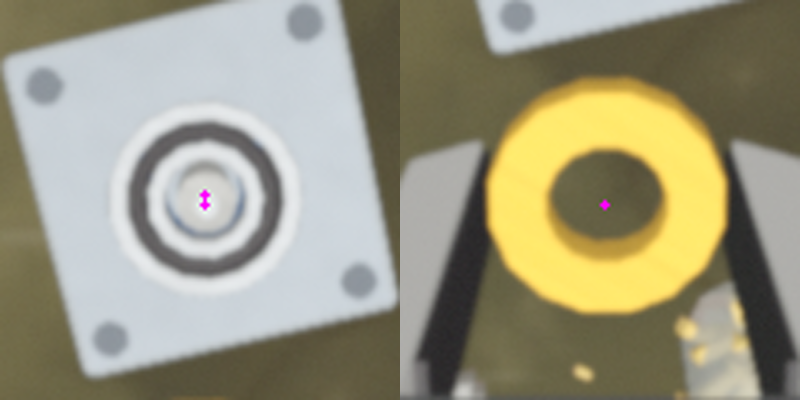

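The bearing sits concentric on the spindle. The collar is held centred on the TCP mark. Placing the collar.

```bash
python3 -m crank '[{"offset":[0.002,0.015,-0.005],"spin":0},{"offset":[0.002,0.03,-0.015],"spin":0},{"offset":[0.002,0.04,-0.03],"spin":0},{"offset":[0.002,0.045,-0.045],"spin":0},{"offset":[0.002,0.045,-0.055],"spin":0},{"offset":[0.002,0.045,-0.057],"spin":0},{"offset":[0.002,0.045,-0.057],"spin":0},{"offset":[0.002,0.045,-0.057],"spin":0}]'
python3 -m crank '[{"offset":[0,0,-0.004],"spin":0},{"offset":[0,0,-0.008],"spin":0},{"offset":[0,0,-0.012],"spin":0},{"offset":[0,0,-0.016],"spin":0},{"offset":[0,0,-0.02],"spin":0},{"offset":[0,0,-0.024],"spin":0},{"offset":[0,0,-0.026],"spin":0},{"offset":[0,0,-0.026],"spin":0}]'
python3 -m crank '[{"offset":[0,0,-0.001],"spin":0},{"offset":[0,0,-0.002],"spin":0},{"offset":[0,0,-0.003],"spin":0},{"offset":[0,0,-0.004],"spin":0},{"offset":[0,0,-0.0045],"spin":0},{"offset":[0,0,-0.0045],"spin":0},{"offset":[0,0,-0.0045],"spin":0},{"offset":[0,0,-0.0045],"spin":0}]'
```

```text
clock: 29.17
eef_pos: [535.1, 187.2, 80.5]
eef_rot: [3.136, 0.006, 1.557]
wrist_force: [0.3, -1.0, -0.2]
finger_gap: 39.4
clock: 29.83
eef_pos: [534.8, 187.1, 53.8]
eef_rot: [3.137, 0.006, 1.557]
wrist_force: [-0.4, 0.7, -0.6]
finger_gap: 39.4
clock: 30.5
eef_pos: [535.0, 187.2, 49.8]
eef_rot: [3.137, 0.006, 1.557]
wrist_force: [-1.8, -0.6, 5.4]
finger_gap: 39.2
```

```bash
python3 -m crank '[{"offset":[0,0,0],"spin":0},{"offset":[0,0,0],"spin":0},{"offset":[0,0,0],"spin":0},{"offset":[0,0,0],"spin":0},{"offset":[0,0,0.015],"spin":0},{"offset":[0,0,0.035],"spin":0},{"offset":[0,0,0.06],"spin":0},{"offset":[0,0,0.08],"spin":0}]' 0.7
python3 -m crank '[{"offset":[0.015,0.02,0],"spin":0},{"offset":[0.03,0.045,0],"spin":0},{"offset":[0.045,0.07,0],"spin":0},{"offset":[0.06,0.095,0],"spin":0},{"offset":[0.07,0.115,0],"spin":0},{"offset":[0.07,0.115,0],"spin":0},{"offset":[0.07,0.115,0],"spin":0},{"offset":[0.07,0.115,0],"spin":0}]' 0.8
python3 - <<'E'
from h import *
w,r=look('cap',26);rings(w,'cap',26)
h=cv2.cvtColor(w['pixels'],cv2.COLOR_RGB2HSV);m=((h[...,0]<8)|(h[...,0]>172))&(h[...,1]>130)
for v in (120,180,220,245):
    mm=(m&(h[...,2]>v)).astype(np.uint8);c=max(cv2.findContours(mm,0,1)[0],key=cv2.contourArea,default=None)
    if c is not None and len(c)>5: e=cv2.fitEllipse(cv2.convexHull(c));print(v,np.round(e[0],1),np.round(e[1],1),at_z(w,e[0],26).round(1))
for n in ('brake_caliper','pump_gear'): print(n,[(round(d['conf'],2),np.round(d['location'])) for d in manip.search_frame(w,n)[:2]])
cv2.imwrite('pics/w13.png',w['pixels'][:,:,::-1])
E
```

```text
clock: 31.17
eef_pos: [535.0, 187.2, 131.2]
eef_rot: [3.136, 0.006, 1.557]
wrist_force: [0.5, -0.8, -0.2]
finger_gap: 65.6
clock: 31.83
eef_pos: [604.8, 301.7, 130.8]
eef_rot: [3.137, 0.007, 1.557]
wrist_force: [0.2, -0.4, -0.5]
finger_gap: 75.1
t 31.88 tcp [604.8 301.5 131.1] yaw 1.557 gap 75.2
cap 0.57 px [262.6 175. ] [42.1 44.4] at [609.3 308.7  26. ] delta [4.5 7.2]
cap 0.57 outer [262.5 175.2] [40.5 43.4] [609.2 308.6  26. ] d [4.3 7.2]
120 [262.7 176.1] [43.7 44.8] [609.4 307.8  26. ]
180 [262.8 176.5] [42.6 42.6] [609.4 307.4  26. ]
220 [262.9 176.7] [39.  40.3] [609.5 307.2  26. ]
245 [262.8 177.8] [34.7 35.3] [609.4 306.3  26. ]
brake_caliper [(0.63, array([710., 258.,  13.])), (0.55, array([684., 394.,  30.]))]
pump_gear [(0.71, array([710., 256.,   8.]))]
```

```bash
python3 -m crank '[{"offset":[0.002,0.003,-0.01],"spin":0},{"offset":[0.0045,0.005,-0.02],"spin":0},{"offset":[0.0045,0.005,-0.035],"spin":0},{"offset":[0.0045,0.005,-0.05],"spin":0},{"offset":[0.0045,0.005,-0.06],"spin":0},{"offset":[0.0045,0.005,-0.065],"spin":0},{"offset":[0.0045,0.005,-0.065],"spin":0},{"offset":[0.0045,0.005,-0.065],"spin":0}]'
cat >> h.py <<'E'
def red(w,z):
    P=manip.read_state()['eef_pos'];h=cv2.cvtColor(w['pixels'],cv2.COLOR_RGB2HSV);m=((h[...,0]<8)|(h[...,0]>172))&(h[...,1]>130)
    for v in (120,180,220,240,250):
        mm=(m&(h[...,2]>v)).astype(np.uint8);mm[:120]=0;c=max(cv2.findContours(mm,0,1)[0],key=cv2.contourArea,default=None)
        if c is not None and len(c)>5: e=cv2.fitEllipse(cv2.convexHull(c));g=at_z(w,e[0],z);print(v,np.round(e[0],1),np.round(e[1],1),g.round(1),'d',(g-P)[:2].round(1))
E
python3 - <<'E'
from h import *
w,r=look('cap',26);red(w,26);cv2.imwrite('pics/w14.png',w['pixels'][:,:,::-1])
P=manip.read_state()['eef_pos'];h=cv2.cvtColor(w['pixels'],cv2.COLOR_RGB2HSV)
u=int(round(r[0][0]));print([(v,int(w['pixels'][v,u,0])) for v in range(int(r[0][1])-34,int(r[0][1])+36,2)])
E
```

```text
clock: 32.75
eef_pos: [609.7, 306.7, 66.7]
eef_rot: [3.136, 0.006, 1.556]
wrist_force: [-0.2, -0.3, -0.9]
finger_gap: 75.3
t 32.8 tcp [609.9 306.8  67.2] yaw 1.556 gap 75.3
cap 0.6 px [256.8 201.7] [52.2 55.9] at [609.2 309.6  26. ] delta [-0.7  2.8]
120 [257.4 202.4] [55.  57.3] [609.6 309.1  26. ] d [-0.4  2.3]
180 [257.5 203.9] [52.5 53.9] [609.7 308.   26. ] d [-0.3  1.2]
220 [257.2 204.8] [47.8 53.7] [609.4 307.4  26. ] d [-0.5  0.6]
240 [257.2 206. ] [44.1 45.7] [609.4 306.6  26. ] d [-0.5 -0.3]
250 [257.2 206.2] [41.6 43. ] [609.4 306.4  26. ] d [-0.6 -0.4]
[(167, 90), (169, 92), (171, 94), (173, 104), (175, 139), (177, 154), (179, 156), (181, 186), (183, 232), (185, 247), (187, 255), (189, 255), (191, 255), (193, 255), (195, 255), (197, 255), (199, 255), (201, 255), (203, 255), (205, 255), (207, 255), (209, 255), (211, 255), (213, 255), (215, 255), (217, 255), (219, 255), (221, 255), (223, 255), (225, 255), (227, 252), (229, 227), (231, 139), (233, 84), (235, 82)]
```

```bash
python3 -m crank '[{"offset":[-0.0005,0,-0.01],"spin":0},{"offset":[-0.0005,0,-0.02],"spin":0},{"offset":[-0.0005,0,-0.03],"spin":0},{"offset":[-0.0005,0,-0.04],"spin":0},{"offset":[-0.0005,0,-0.05],"spin":0},{"offset":[-0.0005,0,-0.058],"spin":0},{"offset":[-0.0005,0,-0.058],"spin":0},{"offset":[-0.0005,0,-0.058],"spin":0}]'
python3 -m crank '[{"offset":[0,0,0],"spin":0},{"offset":[0,0,0],"spin":0},{"offset":[0,0,0],"spin":0},{"offset":[0,0,0],"spin":0},{"offset":[0,0,0],"spin":0},{"offset":[0,0,0],"spin":0},{"offset":[0,0,0],"spin":0},{"offset":[0,0,0],"spin":0}]' 0.2 15
python3 -m crank '[{"offset":[0,0,0.02],"spin":0},{"offset":[0,0,0.05],"spin":0},{"offset":[0,0,0.08],"spin":0},{"offset":[-0.015,-0.03,0.11],"spin":0},{"offset":[-0.03,-0.065,0.13],"spin":0},{"offset":[-0.05,-0.1,0.13],"spin":0},{"offset":[-0.065,-0.135,0.13],"spin":0},{"offset":[-0.075,-0.165,0.13],"spin":0}]'
python3 -m crank '[{"offset":[0,0,0],"spin":0},{"offset":[0,0,0],"spin":0},{"offset":[0,0,0],"spin":0},{"offset":[0,0,0],"spin":0},{"offset":[0,0,0],"spin":0},{"offset":[0,0,0],"spin":0},{"offset":[0,0,0],"spin":0},{"offset":[0,0,0],"spin":0}]'
python3 - <<'E'
from h import *
w=cam('wrist');P=manip.read_state()['eef_pos'];print(P)
red(w,P[2]+17.2);rings(w,'collar',56);rings(w,'bearing',46);rings(w,'cap',P[2]+17)
b=proj(w,(535,187.7,56));t=proj(w,(535,187.7,66));h=proj(w,P+[0,0,17.2]);print('pred collar,tip,held',b,t,h)
im=w['pixels'].copy()
for q in (b,t,h): cv2.circle(im,tuple(int(round(v)) for v in q),1,(0,0,255),-1)
cv2.imwrite('pics/w15.png',cv2.hconcat([cv2.resize(im[int(t[1])-60:int(t[1])+60,int(t[0])-60:int(t[0])+60,::-1],(400,400),interpolation=2),cv2.resize(im[int(h[1])-60:int(h[1])+60,int(h[0])-60:int(h[0])+60,::-1],(400,400),interpolation=2)]))
E
```

```text
clock: 33.52
eef_pos: [609.3, 306.8, 8.9]
eef_rot: [3.135, 0.006, 1.556]
wrist_force: [-0.1, -0.4, -0.2]
finger_gap: 75.0
clock: 34.18
eef_pos: [609.4, 306.8, 9.0]
eef_rot: [3.135, 0.006, 1.556]
wrist_force: [0.1, 0.0, 0.3]
finger_gap: 35.5
clock: 34.85
eef_pos: [532.7, 139.9, 139.5]
eef_rot: [3.135, 0.006, 1.556]
wrist_force: [0.7, 0.1, -1.3]
finger_gap: 35.3
clock: 35.52
eef_pos: [532.7, 140.2, 139.3]
eef_rot: [3.135, 0.006, 1.557]
wrist_force: [1.0, -0.2, -0.9]
finger_gap: 35.4
[532.76095151 140.13319664 139.34860128]
120 [258.7 233. ] [70.6 76.7] [533.2 144.2 156.5] d [0.4 4. ]
180 [258.5 235.9] [69.2 70.3] [533.1 142.6 156.5] d [0.3 2.4]
220 [258.7 236.4] [67.1 68.4] [533.2 142.3 156.5] d [0.4 2.2]
240 [259.5 238.2] [61.4 67.6] [533.6 141.3 156.5] d [0.8 1.1]
250 [258.8 239.1] [59.6 65.4] [533.2 140.8 156.5] d [0.4 0.7]
bearing 0.7 outer [259.7 130. ] [53.5 55.2] [535.3 186.8  46. ] d [ 2.5 46.7]
cap 0.7 outer [258.5 233.2] [66.4 74.3] [533.1 144.  156.3] d [0.3 4. ]
pred collar,tip,held [259.41127588 130.01152871] [259.53519463 131.20748882] [258.01871066 240.2761416 ]
```

View pics/w15.png

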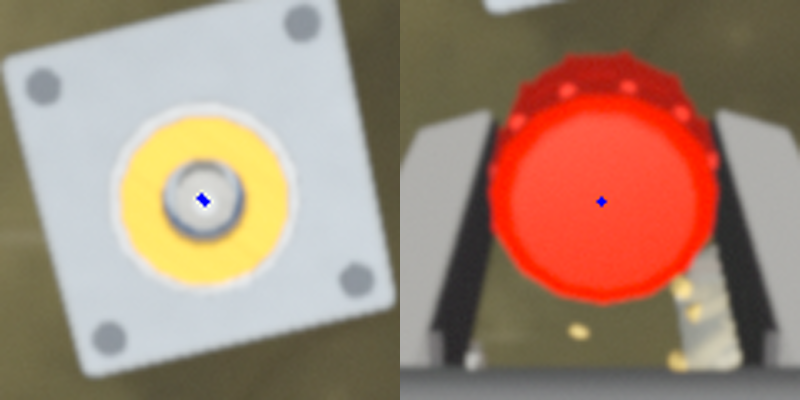

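The collar is concentric with the spindle, and the held cap is centred within 0.5 mm of the TCP. Placing the cap.

```bash
python3 -m crank '[{"offset":[0.002,0.015,-0.005],"spin":0},{"offset":[0.002,0.03,-0.015],"spin":0},{"offset":[0.002,0.042,-0.03],"spin":0},{"offset":[0.002,0.047,-0.045],"spin":0},{"offset":[0.002,0.047,-0.053],"spin":0},{"offset":[0.002,0.047,-0.055],"spin":0},{"offset":[0.002,0.047,-0.055],"spin":0},{"offset":[0.002,0.047,-0.055],"spin":0}]'
python3 -m crank '[{"offset":[0,0,-0.002],"spin":0},{"offset":[0,0,-0.005],"spin":0},{"offset":[0,0,-0.008],"spin":0},{"offset":[0,0,-0.011],"spin":0},{"offset":[0,0,-0.013],"spin":0},{"offset":[0,0,-0.015],"spin":0},{"offset":[0,0,-0.016],"spin":0},{"offset":[0,0,-0.016],"spin":0}]'
python3 -m crank '[{"offset":[0,0,-0.001],"spin":0},{"offset":[0,0,-0.002],"spin":0},{"offset":[0,0,-0.003],"spin":0},{"offset":[0,0,-0.0035],"spin":0},{"offset":[0,0,-0.0035],"spin":0},{"offset":[0,0,-0.0035],"spin":0},{"offset":[0,0,-0.0035],"spin":0},{"offset":[0,0,-0.0035],"spin":0}]'
```

```text
clock: 36.38
eef_pos: [535.2, 186.6, 85.2]
eef_rot: [3.134, 0.006, 1.556]
wrist_force: [-0.5, 0.6, -0.7]
finger_gap: 35.2
clock: 37.05
eef_pos: [535.1, 186.5, 68.9]
eef_rot: [3.134, 0.006, 1.556]
wrist_force: [-0.7, -0.2, -0.5]
finger_gap: 35.3
clock: 37.72
eef_pos: [535.1, 186.5, 65.5]
eef_rot: [3.134, 0.006, 1.556]
wrist_force: [0.8, 0.3, 0.6]
finger_gap: 35.7
```

Not yet touching. Lowering another 1.5 mm.

```bash
python3 -m crank '[{"offset":[0,0.0005,-0.0005],"spin":0},{"offset":[0,0.0005,-0.001],"spin":0},{"offset":[0,0.0005,-0.0015],"spin":0},{"offset":[0,0.0005,-0.0015],"spin":0},{"offset":[0,0.0005,-0.0015],"spin":0},{"offset":[0,0.0005,-0.0015],"spin":0},{"offset":[0,0.0005,-0.0015],"spin":0},{"offset":[0,0.0005,-0.0015],"spin":0}]'
```

```text
clock: 38.38
eef_pos: [535.3, 187.1, 64.8]
eef_rot: [3.134, 0.006, 1.556]
wrist_force: [-3.7, -1.0, 8.7]
finger_gap: 35.2
```

Contact at 64.8 (expected 65), so the cap is seated. Releasing, backing off and checking.

```bash
python3 -m crank '[{"offset":[0,0,0],"spin":0},{"offset":[0,0,0],"spin":0},{"offset":[0,0,0],"spin":0},{"offset":[0,0,0],"spin":0},{"offset":[0,0,0.015],"spin":0},{"offset":[0,0,0.035],"spin":0},{"offset":[0,0,0.06],"spin":0},{"offset":[0,0,0.08],"spin":0}]' 0.75
python3 -m crank '[{"offset":[-0.01,-0.02,0.005],"spin":0},{"offset":[-0.02,-0.04,0.01],"spin":0},{"offset":[-0.025,-0.055,0.015],"spin":0},{"offset":[-0.03,-0.07,0.02],"spin":0},{"offset":[-0.03,-0.07,0.02],"spin":0},{"offset":[-0.03,-0.07,0.02],"spin":0},{"offset":[-0.03,-0.07,0.02],"spin":0},{"offset":[-0.03,-0.07,0.02],"spin":0}]'
python3 - <<'E'
from h import *
w=cam('wrist');P=manip.read_state()['eef_pos'];print(P)
red(w,82);rings(w,'cap',82)
s=cam('scene')
cv2.imwrite('pics/end.png',cv2.hconcat([cv2.resize(w['pixels'],(480,360)),cv2.resize(s['pixels'][130:230,115:215],(320,360),interpolation=2)])[:,:,::-1])
E
```

```text
clock: 39.05
eef_pos: [535.3, 187.2, 146.2]
eef_rot: [3.133, 0.005, 1.556]
wrist_force: [0.7, 0.1, 0.0]
finger_gap: 70.7
clock: 39.72
eef_pos: [505.4, 117.8, 165.8]
eef_rot: [3.134, 0.005, 1.557]
wrist_force: [-0.4, -0.5, -0.7]
finger_gap: 70.4
[505.35752593 117.76478836 165.7350048 ]
120 [459.6 221.1] [39.9 44.8] [678.4  86.9  82. ] d [173.  -30.9]
180 [462.9 223.5] [34.  40.7] [681.7  84.6  82. ] d [176.4 -33.1]
220 [295.9 118.6] [12.8 23.9] [535.9 173.6  82. ] d [30.5 55.9]
240 [295.6 119. ] [11.6 23.4] [535.7 173.3  82. ] d [30.3 55.6]
250 [298.4  96. ] [39.4 59.6] [537.6 190.6  82. ] d [32.3 72.8]
cap 0.72 outer [294.7 101.4] [46.4 47.6] [534.8 186.6  82. ] d [29.5 68.8]
```

```bash
python3 - <<'E'
from h import *
w=cam('wrist');s=cam('scene');P=manip.read_state()
for p in (w,s):
    d=manip.masks_of(p,'cap')[0]; a=np.argwhere(d['mask']); cc=a.mean(0)[::-1]
    print(round(d['conf'],2),'mask centre',cc.round(1),'pred mid',proj(p,(535,187.5,74)).round(1),'size',np.ptp(a,0))
for n in('cap','worn_bearing','putty_tin','brake_caliper','pump_gear'): print(n,[(round(x['conf'],2),np.round(x['location'])) for x in manip.search_frame(s,n)[:2]])
print(P['clock'],P['wrist_force'].round(1) if hasattr(P['wrist_force'],'round') else P['wrist_force'])
manip.sign_off()
E
```

```text
0.65 mask centre [294.8 101.5] pred mid [293.8  99.9] size [48 47]
0.59 mask centre [201.2 177.2] pred mid [200.7 175.3] size [13 12]
cap [(0.6, array([527., 179.,  75.]))]
worn_bearing [(0.59, array([465., 372.,  14.]))]
putty_tin [(0.61, array([585., 424.,  38.]))]
brake_caliper [(0.81, array([672., 376.,  23.]))]
pump_gear [(0.64, array([692., 236.,  10.]))]
39.9667 [ 0.2 -0.3 -0.4]
the job is handed in; nothing more can be done
```

The worn bearing is in the scrap tray. The sleeve, steel bearing, collar and cap were then lowered one by one onto the spindle, let go, and the job was handed in at about 40 s. No verdict is reported.

- **Seating:** each part touched down within 0.2 mm of the expected height, with 5–11 N at the wrist. The close pictures showed the sleeve, bearing and collar concentric with the spindle.
- **Last checks:** the wrist camera put the cap about 1 mm from the spindle axis. The cap's position in both the wrist and scene views fell within about 2 px of where a seated cap should be. The worn bearing read about 10 mm from the tray's centre.
- **Left alone:** the tin and the caliper were found where they were at the start, and the pump gear matches its top-view reading.
- **Disagreements:** the network's scene-view location for the cap was about 8 mm off, towards the camera. It reports the visible surface and showed the same offset for other parts. My colour check on the cap picked up another red object and gave nothing useful.
- **Not seen:** the viewer refused my final picture of the finished stack (16-picture limit), so the cap's placement was checked only by numbers.

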